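# Count steel balls on a tilting pocket board and bolt it level

## Task

Take the wooden offcut off the counting board and leave it in the scrap crate, then raise the channel end of the board so that the steel balls roll out and fill all six pockets. Tip the board the other way so that every spare ball runs back into the channel, set the board level again, and only then push the bolt fully home into its keeper. Spill no balls and leave the other things on the bench as they are.

Things in the scene. Friction and masses are not known exactly. Their poses are not given: they have to be found in the camera images.
- stand: All sizes in mm. Fixed blue stand of the counting board and bolt. Origin on the bench below the board's pivot; x runs along the board from its channel and handle end (-x) to the far end, y is the pivot axis, z up. Pivot 85 above the bench. Uprights at y = +-60, 104 high. On the -y side, at x = 60, the bolt guide, 30 wide, 91 high, y = -88 to -140.
- board (a joint): Tilt of the board, rad: 0 level (as found), + channel and handle end raised (to 0.36: balls roll out), - lowered (to -0.25: spares roll back, seated balls stay). Friction pivot, stays put; 3 to 8 N at the handle. Aluminium tray 210 x 98, rims and ribs 23.5 and dark deck 7.5 above the pivot axis. About 0.3 and -0.2 are enough; balls drop into the first empty pocket and roll over filled ones.
- handle (a point): Middle of the board's round handle bar, 14 in diameter, lying along the pivot axis, 62 clear between its arms. 142 from the pivot axis, beyond the channel end, and 10 above it when level; 30 free between bar and end wall. Moves with the board and can turn in the fingers.
- channel (a point): Middle of the channel at the board's handle end, 59 from the pivot, 13 above it; frame tilts with the board, x to the pockets, y across. 3 lanes 26 wide at y = -31, 0, 31, ribs between. Channel x = -40 to 40, floor falls 8 deg to the end wall; then 2 pockets a lane, 25 x 26, 21.5 deep, at x = 61.5 and 101.5; end wall at 158. Ball centre z: -16 in a pocket, 5.5 on the deck, -4 at the channel's low end.
- bolt (a joint): Travel of the barrel bolt, m: 0 drawn back, 0.032 fully home. Slides along stand +y towards the board against about 3 N and stays put. Rod 12 in diameter, 85 above the bench, its tip 36 ahead of the knob. The keeper is a square staple on the board's side, opening 18 high, 24 deep; it faces the bolt only when the board is level.
- bolt_knob (a point): Top of the upright round knob on the bolt, 12 in diameter, 125 above the bench; the knob stands 34 clear above the guide. Push or pull it along stand +y to send the bolt home.
- offcut: Wooden offcut 40 (x) x 70 (y) x 30 high, 40 to 85 g, lying flat on the board's ribs over the pockets, underside 108.5 above the bench. Origin at the centre of its underside.
- crate: Open plywood scrap crate fixed on the bench, 150 (x) x 130 (y) x 60 high, walls 6, two thin scraps on its floor (to 14 high). Origin at the centre of its underside.
- ball1_center (a point): Centre of a loose plain steel ball, 22 in diameter, 44 g; at the start three balls lie in each lane of the channel (this one in lane 1).
- ball2_center (a point): Centre of a loose plain steel ball, 22 in diameter, 44 g; at the start three balls lie in each lane of the channel (this one in lane 1).
- ball3_center (a point): Centre of a loose plain steel ball, 22 in diameter, 44 g; at the start three balls lie in each lane of the channel (this one in lane 1).
- ball4_center (a point): Centre of a loose plain steel ball, 22 in diameter, 44 g; at the start three balls lie in each lane of the channel (this one in lane 2).
- ball5_center (a point): Centre of a loose plain steel ball, 22 in diameter, 44 g; at the start three balls lie in each lane of the channel (this one in lane 2).
- ball6_center (a point): Centre of a loose plain steel ball, 22 in diameter, 44 g; at the start three balls lie in each lane of the channel (this one in lane 2).
- ball7_center (a point): Centre of a loose plain steel ball, 22 in diameter, 44 g; at the start three balls lie in each lane of the channel (this one in lane 3).
- ball8_center (a point): Centre of a loose plain steel ball, 22 in diameter, 44 g; at the start three balls lie in each lane of the channel (this one in lane 3).
- ball9_center (a point): Centre of a loose plain steel ball, 22 in diameter, 44 g; at the start three balls lie in each lane of the channel (this one in lane 3).
- can: Bystander: grey tin, 56 in diameter, 150 high, standing. Origin at the centre of its underside.
- bottle: Bystander: white bottle, 60 in diameter, 190 high, standing. Origin at the centre of its underside.
- wrench: Bystander: steel wrench 160 long, lying on the bench. Origin at its middle.
- screwdriver: Bystander: screwdriver 160 long, lying on the bench. Origin at its middle.
- vblock: Bystander, fixed: steel V-block 60 x 45 x 50 high. Origin at the centre of its underside.
Mind the look-alikes: they are no part of the job. What is meant by the offcut is not blue or purple, and is the larger of those in its own colour.

How it is judged:
On the way, in this order (a step that is already met when the one before it is completed fails the run):
1. the offcut lies released in the scrap crate, with the board still about level (x of offcut in the frame of crate between -0.069 and 0.069 m and y of offcut in the frame of crate between -0.059 and 0.059 m and height (world z) of offcut below 0.06 m and linear speed of offcut below 0.05 m/s and contact force between offcut and the fingers below 0.1 N and value of joint board between -0.1 and 0.1 rad), for 0.2 s.
2. with the channel end raised (more than 0.1 rad), each of the six pockets holds a ball ((z of each of ball1_center, ball2_center in the frame of channel below -0.011 m or z of each of ball1_center, ball3_center in the frame of channel below -0.011 m or z of each of ball2_center, ball3_center in the frame of channel below -0.011 m) and (z of each of ball4_center, ball5_center in the frame of channel below -0.011 m or z of each of ball4_center, ball6_center in the frame of channel below -0.011 m or z of each of ball5_center, ball6_center in the frame of channel below -0.011 m) and (z of each of ball7_center, ball8_center in the frame of channel below -0.011 m or z of each of ball7_center, ball9_center in the frame of channel below -0.011 m or z of each of ball8_center, ball9_center in the frame of channel below -0.011 m) and value of joint board above 0.1 rad), for 0.2 s.
3. the board is level (within 0.05 rad), six balls in the pockets and all others in the channel ((z of each of ball1_center, ball2_center in the frame of channel below -0.011 m or z of each of ball1_center, ball3_center in the frame of channel below -0.011 m or z of each of ball2_center, ball3_center in the frame of channel below -0.011 m) and (z of each of ball4_center, ball5_center in the frame of channel below -0.011 m or z of each of ball4_center, ball6_center in the frame of channel below -0.011 m or z of each of ball5_center, ball6_center in the frame of channel below -0.011 m) and (z of each of ball7_center, ball8_center in the frame of channel below -0.011 m or z of each of ball7_center, ball9_center in the frame of channel below -0.011 m or z of each of ball8_center, ball9_center in the frame of channel below -0.011 m) and (z of ball1_center in the frame of channel below -0.011 m or (x of ball1_center in the frame of channel below 0.042 m and distance between ball1_center and channel below 0.07 m)) and (z of ball2_center in the frame of channel below -0.011 m or (x of ball2_center in the frame of channel below 0.042 m and distance between ball2_center and channel below 0.07 m)) and (z of ball3_center in the frame of channel below -0.011 m or (x of ball3_center in the frame of channel below 0.042 m and distance between ball3_center and channel below 0.07 m)) and (z of ball4_center in the frame of channel below -0.011 m or (x of ball4_center in the frame of channel below 0.042 m and distance between ball4_center and channel below 0.07 m)) and (z of ball5_center in the frame of channel below -0.011 m or (x of ball5_center in the frame of channel below 0.042 m and distance between ball5_center and channel below 0.07 m)) and (z of ball6_center in the frame of channel below -0.011 m or (x of ball6_center in the frame of channel below 0.042 m and distance between ball6_center and channel below 0.07 m)) and (z of ball7_center in the frame of channel below -0.011 m or (x of ball7_center in the frame of channel below 0.042 m and distance between ball7_center and channel below 0.07 m)) and (z of ball8_center in the frame of channel below -0.011 m or (x of ball8_center in the frame of channel below 0.042 m and distance between ball8_center and channel below 0.07 m)) and (z of ball9_center in the frame of channel below -0.011 m or (x of ball9_center in the frame of channel below 0.042 m and distance between ball9_center and channel below 0.07 m)) and value of joint board between -0.05 and 0.05 rad and value of joint bolt below 0.02 m), for 0.2 s.
At the end, for the whole second after the job is handed in: Offcut at rest in the crate; a ball in each of the six pockets, two a lane (centre 11 mm or more below the channel point, square to the board); all other balls in the channel; board still and level within 0.05 rad; bolt at least 28 of its 32 mm across, in the keeper (x of offcut in the frame of crate between -0.069 and 0.069 m and y of offcut in the frame of crate between -0.059 and 0.059 m and height (world z) of offcut below 0.06 m and linear speed of offcut below 0.05 m/s and contact force between offcut and the fingers below 0.1 N and (z of each of ball1_center, ball2_center in the frame of channel below -0.011 m or z of each of ball1_center, ball3_center in the frame of channel below -0.011 m or z of each of ball2_center, ball3_center in the frame of channel below -0.011 m) and (z of each of ball4_center, ball5_center in the frame of channel below -0.011 m or z of each of ball4_center, ball6_center in the frame of channel below -0.011 m or z of each of ball5_center, ball6_center in the frame of channel below -0.011 m) and (z of each of ball7_center, ball8_center in the frame of channel below -0.011 m or z of each of ball7_center, ball9_center in the frame of channel below -0.011 m or z of each of ball8_center, ball9_center in the frame of channel below -0.011 m) and (z of ball1_center in the frame of channel below -0.011 m or (x of ball1_center in the frame of channel below 0.042 m and distance between ball1_center and channel below 0.07 m)) and (z of ball2_center in the frame of channel below -0.011 m or (x of ball2_center in the frame of channel below 0.042 m and distance between ball2_center and channel below 0.07 m)) and (z of ball3_center in the frame of channel below -0.011 m or (x of ball3_center in the frame of channel below 0.042 m and distance between ball3_center and channel below 0.07 m)) and (z of ball4_center in the frame of channel below -0.011 m or (x of ball4_center in the frame of channel below 0.042 m and distance between ball4_center and channel below 0.07 m)) and (z of ball5_center in the frame of channel below -0.011 m or (x of ball5_center in the frame of channel below 0.042 m and distance between ball5_center and channel below 0.07 m)) and (z of ball6_center in the frame of channel below -0.011 m or (x of ball6_center in the frame of channel below 0.042 m and distance between ball6_center and channel below 0.07 m)) and (z of ball7_center in the frame of channel below -0.011 m or (x of ball7_center in the frame of channel below 0.042 m and distance between ball7_center and channel below 0.07 m)) and (z of ball8_center in the frame of channel below -0.011 m or (x of ball8_center in the frame of channel below 0.042 m and distance between ball8_center and channel below 0.07 m)) and (z of ball9_center in the frame of channel below -0.011 m or (x of ball9_center in the frame of channel below 0.042 m and distance between ball9_center and channel below 0.07 m)) and value of joint board between -0.05 and 0.05 rad and value of joint bolt above 0.028 m and velocity of joint board between -0.05 and 0.05 rad/s); the robot touches nothing.
It fails at once if a ball leaves the board (centre lower than 50 mm above the bench) (height (world z) of any of ball1_center, ball2_center, ball3_center, ball4_center, ball5_center, ball6_center, ball7_center, ball8_center, ball9_center below 0.05 m).
It fails at once if the bolt is advanced more than 15 mm while the board is more than 0.08 rad off level (value of joint bolt above 0.015 m and (value of joint board above 0.08 rad or value of joint board below -0.08 rad)).
It fails at once if a bystander is shifted more than 30 mm, or the can or bottle is tipped (distance of any of can, bottle, wrench, screwdriver from where it was at the start of the episode above 0.03 m or angle between any of can, bottle's own z axis and vertical above 0.35 rad).
It also fails if it takes over 72 s, if anything falls off the work surface, if the arm or the gripper's body presses on something with over 40 N, if the wrist force passes 120 N, or if a joint passes its speed limit or range.

## Robot

A 7-joint arm with a two-finger parallel gripper is mounted at the origin on the work surface. World frame = base frame: x ahead of the robot, y to its left, z up, the work surface at z = 0. Lengths are in m, angles in rad, forces in N, time in s.
With the tool pointing down it reaches from about 0.425 to 0.875 m from the base axis. Payload 4.7 kg.
Tool frame: the origin (TCP) lies on the centre line of the jaws, within the pads' length; the fingertips stand bot.tip_reach ahead of it and the grasp point (between the pads) lies 5 mm behind it (bot.tip_reach is the distance from the TCP to the fingertips, in m); z points along the fingers, y is the direction in which the jaws open and shut (so a half turn about z gives the same grasp; the last joint's range is limited). The gripper opens to 87 mm and grips with 3 to 60 N. Pads are 19 mm wide; open, the fingers measure 117 mm over their backs; the gripper's body (75 mm by 190 mm) begins 51 mm behind the grasp point.
Start: joints at [-1.278, 0.321, -0.07, 1.45, 0.023, 1.371, -0.057], TCP at [0.179, 0.625, 0.237] pointing down, gripper open.
Joint ranges: [-2.86, 2.86], [-0.3, 2.09], [-1.38, 1.24], [0.06, 2.45], [-1.56, 4.7], [0.09, 2.05], [-2.69, 2.69]. Speed limits (rad/s): [2.57, 2.57, 3.14, 3.14, 3.14, 3.14, 3.14].

## Interface

Orientations are given as [roll, pitch, yaw] about the fixed x, y, z axes, in that order (R = Rz(yaw) Ry(pitch) Rx(roll)).
In Python, from station import bot, vision, spotter gives the robot as it stands.
- The arm moves only by the tool apply_moves, never from a script. Its argument "series" is one flat list of numbers, 7 for each row, row after row: the shift along the tool's x, y, z in mm, then the turn, a rotation vector about the tool's x, y, z in rad, then the opening, from 0 (shut) to 1 (fully open). A call has 1 to 12 rows; each row is the pose to reach, as a shift and turn from the pose commanded when the call began, along the tool's axes at that moment; what a row does not reach only later rows make up. A row lasts 1/12 s, in which the tool goes at most 41.7 mm and 7.16 degrees, less where a joint would pass 70% of its speed; a pose out of reach is approached as far as the arm can. A call with a gripper value outside its range is refused whole. The fingers move at their own pace and stop on an object; "newtons" is the grip in N (left out, the last holds). Time passes only in rows, so rows that repeat a pose let the fingers close. It gives the time, the measured TCP pose, the force and the opening at its end, in the units of the state.
- bot.get_obs(): the state, without advancing time (a new reading comes with each control period).
- vision.camera(name): name is "scene" or "top" or "wrist"; returns a dict with "image" (384x512x3 uint8, red, green, blue), "range_z" (384x512 float32, m along the optical axis (not along the pixel's ray), 0 where there is no reading), "mtx" (3x3 intrinsics, pixels), "R" (3x3) and "t" (3): a world point X has camera coordinates R X + t. Camera axes: x right, y down, z forward; pixel columns grow to the right and rows downward; lengths in m; the calibration is good to about 2 mm. The wrist camera is an equidistant fisheye: a pixel r from the principal point sees the ray r / f radians off the axis. A picture is of the moment at which its call begins.
- bot.finish_job(): hands the job in, once; it reports no verdict.
Trained networks look in the newest picture that a camera, given by its name, has taken for a name from the list of things; names that differ only in an ending like _2 or _b are one class to them, and where a whole thing is asked for, a point or a joint stands for the part that bears it (a point fixed in the world has none). Each returns a list of dicts, best first, with "confidence" (0 to 1); they miss things now and then, are a little off and sometimes report something else, mostly with a low value. They report only what shows in the picture. A call takes as long as a camera call. They do not tell look-alikes from the thing itself.
- spotter.find_in(query, camera): "box" ([left, top, right, bottom] in pixels, round what is visible of it).
- spotter.landmark_of(query, camera): "location" ([row, column] in pixels: a listed point, or the origin of a listed thing).
The state is a dict: "time_s": time; "joints": joint angles; "qd": joint speeds; "tau": joint torques, N m; "tool_pos": TCP position; "ee_rot": TCP orientation; "force": force on the tool from outside, world axes, zero at the start; "torque": the same for the moment, N m; "grip_width": finger opening in m.
Only numpy, scipy, OpenCV 4.12 (cv2) and the standard library are available. Lean on these libraries where they do the work, as an engineer would, in place of code of your own. Each camera call takes 0.05 s, during which the arm holds its last target.

## Working session

There is one attempt and no reset: what is moved stays moved. The work goes in short steps, Python scripts to look and compute and a tool call to move; the robot and the scene stay as the last step left them, time stands still between calls to the robot, and variables do not carry over. Pictures are saved under pics/ and viewed, and the job is handed in when it is done.

Besides the shell and the picture viewer there is one more tool, called by a JSON object that holds its "fn" and its "kwargs", one argument or row to a line. apply_moves: Moves the arm, as the interface text tells. Its arguments: {"type":"object","properties":{"series":{"type":"array"},"newtons":{"type":"number"}},"required":["series"]}

```bash
mkdir -p pics; ls; cat > h.py <<'E'
import numpy as np, cv2
from station import bot, vision, spotter
from scipy.spatial.transform import Rotation as Ro
def px2w(c,u,v,z=None,cam=None):
    K,R,t=c["mtx"],np.array(c["R"]),np.array(c["t"])
    x=(u-K[0,2])/K[0,0]; y=(v-K[1,2])/K[1,1]
    if cam=="wrist":
        r=np.hypot(x,y); d=np.array([np.sin(r)*x/max(r,1e-9),np.sin(r)*y/max(r,1e-9),np.cos(r)])
    else: d=np.array([x,y,1.])
    o=-R.T@t; d=R.T@d
    if z is None: return o,d
    return o+d*(z-o[2])/d[2]
def depthpt(c,u,v):
    d=c["range_z"][int(round(v)),int(round(u))]
    K,R,t=c["mtx"],np.array(c["R"]),np.array(c["t"])
    X=np.array([(u-K[0,2])/K[0,0]*d,(v-K[1,2])/K[1,1]*d,d])
    return R.T@(X-t)
def save(c,n): cv2.imwrite("pics/"+n,cv2.cvtColor(c["image"],cv2.COLOR_RGB2BGR))
E
python3 - <<'E'
from h import *
for n in ("scene","top","wrist"):
    c=vision.camera(n); save(c,n+"0.png"); print(n,c["mtx"].tolist() if hasattr(c["mtx"],'tolist') else c["mtx"], (-np.array(c["R"]).T@np.array(c["t"])).round(3), np.array(c["R"]).round(3).tolist())
    for q in ["stand","board","handle","channel","bolt","bolt_knob","offcut","crate","can","bottle","wrench","screwdriver","vblock"]:
        print(q,[(np.round(d["location"],0).tolist(),round(d["confidence"],2)) for d in spotter.landmark_of(q,n)][:4])
o=bot.get_obs(); print(o, bot.tip_reach)
E
```

```text
pics
scene [[420.3325619735636, 0.0, 253.9189021720556], [0.0, 420.3325619735636, 189.6563334614314], [0.0, 0.0, 1.0]] [1.061 0.714 0.786] [[-0.797, 0.603, 0.015], [0.361, 0.496, -0.79], [-0.484, -0.625, -0.613]]
stand [([249.0, 295.0], 0.65)]Traceback (most recent call last):
  File "<stdin>", line 5, in <module>
ValueError: it knows: ball1_center, ball2_center, ball3_center, ball4_center, ball5_center, ball6_center, ball7_center, ball8_center, ball9_center, bolt_knob, bottle, can, channel, crate, handle, offcut, screwdri
```

```bash
python3 - <<'E'
from h import *
for n in ("scene","top","wrist"):
    c=vision.camera(n); save(c,n+"0.png"); print(n,np.round(c["mtx"],1).tolist(), (-np.array(c["R"]).T@np.array(c["t"])).round(3), np.array(c["R"]).round(3).tolist())
    for q in ["stand","handle","channel","bolt_knob","offcut","crate","can","bottle","wrench","screwdriver","vblock"]:
        try: print(q,[(np.round(d["location"],0).tolist(),round(d["confidence"],2)) for d in spotter.landmark_of(q,n)][:4])
        except Exception as e: print(q,e)
o=bot.get_obs(); print(o, bot.tip_reach)
E
```

```text
scene [[420.3, 0.0, 253.9], [0.0, 420.3, 189.7], [0.0, 0.0, 1.0]] [1.061 0.714 0.786] [[-0.797, 0.603, 0.015], [0.361, 0.496, -0.79], [-0.484, -0.625, -0.613]]
stand [([249.0, 294.0], 0.8)]
handle [([190.0, 255.0], 0.87)]
channel [([208.0, 276.0], 0.98), ([252.0, 293.0], 0.37), ([212.0, 267.0], 0.31), ([206.0, 277.0], 0.27)]
bolt_knob [([245.0, 274.0], 0.48)]
offcut [([263.0, 393.0], 0.82), ([301.0, 337.0], 0.73), ([312.0, 302.0], 0.69), ([225.0, 308.0], 0.62)]
crate [([186.0, 216.0], 0.95), ([209.0, 261.0], 0.16)]
can [([204.0, 288.0], 0.87), ([211.0, 280.0], 0.39)]
bottle [([324.0, 254.0], 0.93)]
wrench [([231.0, 334.0], 0.57)]
screwdriver [([201.0, 176.0], 0.61)]
vblock [([262.0, 226.0], 0.7), ([208.0, 280.0], 0.57)]
top [[492.7, 0.0, 260.3], [0.0, 492.7, 192.6], [0.0, 0.0, 1.0]] [0.401 0.005 1.264] [[0.005, -1.0, -0.011], [-0.991, -0.004, -0.133], [0.133, 0.012, -0.991]]
stand [([213.0, 205.0], 0.58)]
handle [([211.0, 260.0], 0.95)]
channel [([260.0, 262.0], 0.68), ([213.0, 227.0], 0.6)]
bolt_knob [([161.0, 173.0], 0.43)]
offcut [([206.0, 129.0], 0.79), ([212.0, 186.0], 0.75), ([
[... 598 characters left out ...]
ench []
screwdriver []
vblock []
{'time_s': 1.9, 'joints': array([-1.27791413,  0.32102615, -0.07009972,  1.45050564,  0.02256802,
        1.37080811, -0.05690496]), 'qd': array([ 0.00112659,  0.00178578, -0.00010297, -0.00031345, -0.00145097,
        0.00016129,  0.00162204]), 'tau': array([-1.63656932e-04, -4.91086257e+01, -4.03158618e-01, -3.12767959e+01,
       -6.36422471e-02,  3.34668334e-02,  3.04615980e-05]), 'tool_pos': array([0.17888685, 0.62491229, 0.23656668]), 'ee_rot': array([3.14155402e+00, 1.31477595e-05, 2.86281801e+00]), 'force': array([ 0.25996662, -0.7100695 ,  0.03778213]), 'torque': array([ 0.01441976, -0.00826868,  0.0309476 ]), 'grip_width': 0.08685715239539721} 0.014
```

View pics/scene0.png

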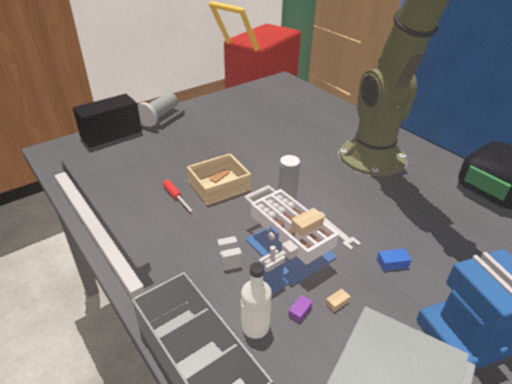

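View pics/top0.png

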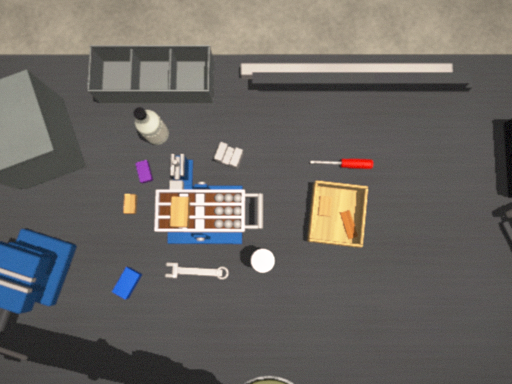

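View pics/wrist0.png

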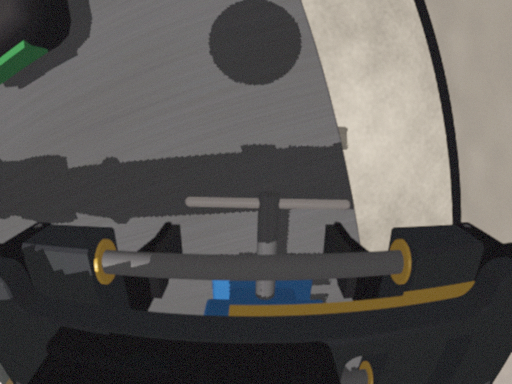

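```bash
python3 - <<'E'
from h import *
a=cv2.imread("pics/top0.png"); cv2.imwrite("pics/top0c.png",cv2.resize(a[120:300,110:380],None,fx=2.9,fy=2.9,interpolation=cv2.INTER_CUBIC))
a=cv2.imread("pics/scene0.png"); cv2.imwrite("pics/scene0c.png",cv2.resize(a[140:340,180:410],None,fx=3,fy=3,interpolation=cv2.INTER_CUBIC))
E
```

```text
(no output)
```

View pics/top0c.png

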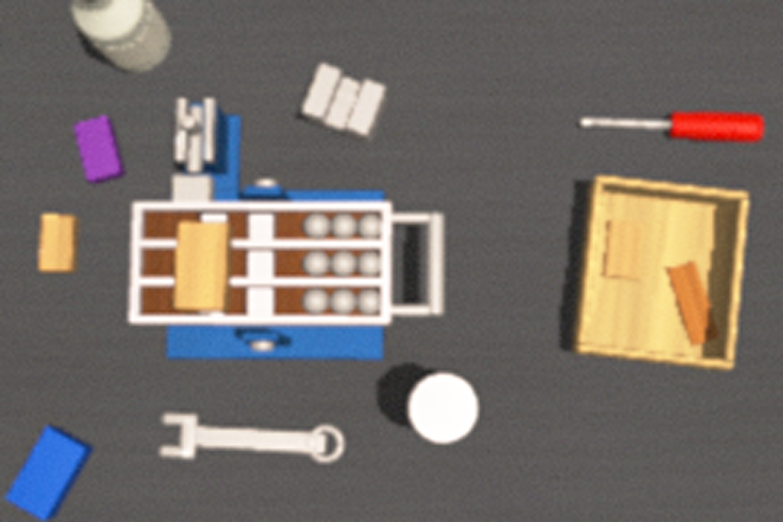

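View pics/scene0c.png

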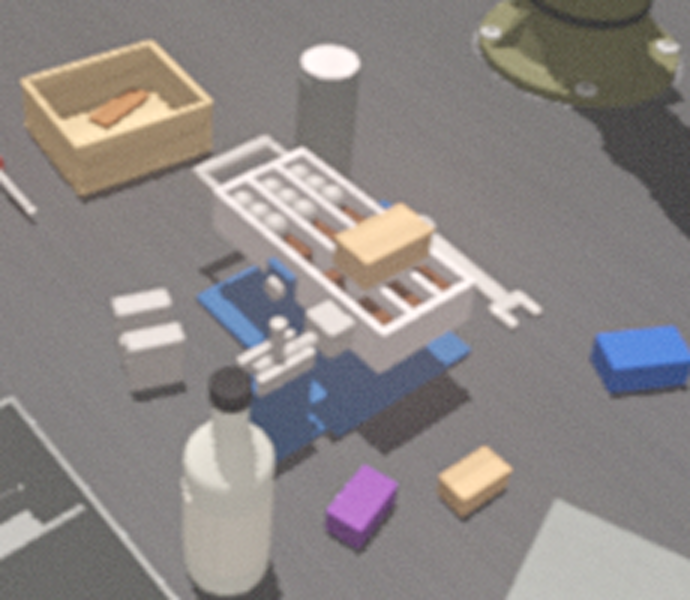

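```bash
cat >> h.py <<'E'
def tri(cs,pts,cams=None):
    A=np.zeros((3,3)); b=np.zeros(3); L=[]
    for i,(c,(u,v)) in enumerate(zip(cs,pts)):
        o,d=px2w(c,u,v,cam=None if cams is None else cams[i]); d=d/np.linalg.norm(d); P=np.eye(3)-np.outer(d,d); A+=P;b+=P@o; L.append((o,d))
    X=np.linalg.solve(A,b); return X,[np.linalg.norm((np.eye(3)-np.outer(d,d))@(X-o)) for o,d in L]
E
python3 - <<'E'
from h import *
T=vision.camera("top"); S=vision.camera("scene")
np.savez("c0.npz",Td=T["range_z"],Sd=S["range_z"])
f=lambda q,n,k=0: spotter.landmark_of(q,n)[k]["location"][::-1]
for q,n in [("handle",None),("channel",None),("bolt_knob",None),("crate",None),("can",None),("bottle",None)]:
    try:
        for d in spotter.landmark_of(q,"top")[:2]:
            for e in spotter.landmark_of(q,"scene")[:1]:
                X,r=tri([T,S],[d["location"][::-1],e["location"][::-1]]); print(q,X.round(4),np.round(r,4),d["location"],e["location"])
    except Exception as e: print(q,e)
# point cloud from top
K,R,t=T["mtx"],np.array(T["R"]),np.array(T["t"])
d=T["range_z"]; v,u=np.mgrid[0:384,0:512]
P=np.stack([(u-K[0,2])/K[0,0]*d,(v-K[1,2])/K[1,1]*d,d],-1); W=(P-t)@R
im=T["image"].astype(int)
reg=np.zeros_like(d,bool); reg[120:310,110:390]=1
ok=reg&(d>0)
def rect(m,name):
    pts=W[m]; r=cv2.minAreaRect((pts[:,:2]*1000).astype(np.float32)); print(name,m.sum(),np.round(r[0],1),np.round(r[1],1),round(r[2],1),"z",np.percentile(pts[:,2],[5,50,95]).round(4))
m=ok&(W[...,2]>0.130)&(W[...,2]<0.145)&(u<215)&(u>150)&(v>180)&(v<235); rect(m,"offcut top")
m=ok&(W[...,2]>0.102)&(W[...,2]<0.145)&(u<246)&(u>145)&(v>185)&(v<235); rect(m,"board rim")
m=ok&(W[...,2]>0.085)&(W[...,2]<0.145)&(u>247)&(u<268)&(v>185)&(v<235); rect(m,"handle")
m=ok&(W[...,2]>0.05)&(W[...,2]<0.08)&(u>300); rect(m,"crate")
m=ok&(W[...,2]>0.085)&(W[...,2]<0.14)&(u>160)&(u<190)&(v<190); rect(m,"bolt")
m=ok&(W[...,2]>0.11)&(W[...,2]<0.14)&(u>160)&(u<190)&(v<182); rect(m,"knob")
m=ok&(W[...,2]>0.14)&(W[...,2]<0.16)&(u>240)&(u<290)&(v>235); rect(m,"can")
m=ok&(W[...,2]>0.1)&(W[...,2]<0.3)&(u<180)&(v<160); rect(m,"bottle")
E
```

```text
handle [0.5113 0.0175 0.0927] [0.0041 0.0041] [210.9, 262.2] [191.4, 258.5]
handle [0.5487 0.0907 0.1545] [0.0123 0.0123] [197.2, 225.1] [191.4, 258.5]
channel [0.5123 0.1018 0.0999] [0.0011 0.0011] [211.0, 225.8] [205.7, 277.3]
channel [0.5085 0.0835 0.0869] [0.0105 0.0105] [210.3, 236.6] [205.7, 277.3]
bolt_knob [0.6212 0.2224 0.1272] [0.0016 0.0016] [163.4, 174.5] [243.5, 275.0]
crate [ 0.5148 -0.1781 -0.0116] [0.0028 0.0028] [215.8, 336.2] [186.6, 216.4]
crate [0.5707 0.0633 0.1647] [0.0807 0.0807] [212.9, 221.0] [186.6, 216.4]
can [ 0.3965  0.0115 -0.0122] [0.0032 0.0032] [259.7, 264.4] [204.1, 286.8]
bottle [0.6601 0.24   0.2403] [0.0096 0.0096] [132.6, 159.6] [216.5, 272.0]
offcut top 541 [509.2 205.8] [41.1 69.7] 89.5 z [0.135  0.1387 0.1424]
board rim 1902 [515.2 162.5] [114.5 210.4] 0.2 z [0.1036 0.1096 0.141 ]
handle 259 [514.1  31.9] [80.8 33.5] 0.3 z [0.0922 0.1011 0.1054]
crate 628 [ 513.7 -172.2] [130.9 150.7] 83.6 z [0.0525 0.0601 0.0644]
bolt 407 [652.6 230.5] [179.5  44. ] 11.4 z [0.0864 0.0931 0.1203]
knob 26 [627.3 221.7] [10.2 10.1] 45.8 z [0.1178 0.1239 0.1289]
can 442 [397.3  13.2] [51.4 52. ] 0.2 z [0.1439 0.1506 0.1542]
bottle 326 [696.4 259.7] [138.3  52.8] 51.2 z [0.108  0.1275 0.1501]
```

```bash
python3 - <<'E'
from h import *
T=vision.camera("top"); S=vision.camera("scene")
def cloud(c):
    K,R,t=c["mtx"],np.array(c["R"]),np.array(c["t"]); d=c["range_z"]; v,u=np.mgrid[0:384,0:512]
    P=np.stack([(u-K[0,2])/K[0,0]*d,(v-K[1,2])/K[1,1]*d,d],-1); return (P-t)@R,u,v,d>0
W,u,v,ok=cloud(T); X,su,sv,sok=cloud(S)
for nm,W,m0 in [("top",W,ok),("scene",X,sok)]:
    m=m0&(W[...,0]>0.63)&(W[...,0]<0.80)&(W[...,1]>0.13)&(W[...,1]<0.33)
    for lo in np.arange(0.02,0.22,0.02):
        q=W[m&(W[...,2]>lo)&(W[...,2]<lo+0.02)]
        if len(q)>8: print(nm,round(lo,2),len(q),q[:,:2].min(0).round(3),q[:,:2].max(0).round(3))
    m=m0&(W[...,2]>0.104)&(W[...,2]<0.114)&(W[...,1]>0.06)&(W[...,1]<0.17)&(W[...,0]>0.42)&(W[...,0]<0.6)
    q=W[m]; print(nm,"rim",q[:,0].min(),q[:,0].max(),q[:,1].min(), np.median(q[:,2]))
    for lo in np.arange(0.07,0.14,0.01):
        q=W[m0&(W[...,2]>lo)&(W[...,2]<lo+0.01)&(W[...,0]>0.585)&(W[...,0]<0.66)&(W[...,1]>0.19)&(W[...,1]<0.25)]
        if len(q)>3: print(nm,"bolt",round(lo,2),len(q),np.percentile(q[:,:2],[3,50,97],axis=0).round(3).tolist())
    m=m0&(W[...,2]>0.085)&(W[...,2]<0.11)&(W[...,1]>-0.02)&(W[...,1]<0.032)&(W[...,0]>0.45)&(W[...,0]<0.56)
    q=W[m]; print(nm,"bar",len(q),np.percentile(q,[2,50,98],axis=0).round(4).tolist())
E
```

```text
top 0.02 118 [0.63  0.131] [0.735 0.33 ]
top 0.04 79 [0.631 0.13 ] [0.739 0.31 ]
top 0.06 93 [0.631 0.207] [0.741 0.31 ]
top 0.08 158 [0.63  0.207] [0.743 0.314]
top 0.1 114 [0.697 0.261] [0.755 0.322]
top 0.12 256 [0.63  0.219] [0.754 0.32 ]
top 0.14 60 [0.711 0.278] [0.74  0.308]
top 0.16 26 [0.715 0.28 ] [0.732 0.298]
top 0.18 128 [0.714 0.279] [0.74  0.305]
top rim 0.450969628243033 0.5770380232804709 0.060033489329045724 0.10793767289901862
top bolt 0.07 40 [[0.603, 0.207], [0.634, 0.217], [0.654, 0.231]]
top bolt 0.08 118 [[0.592, 0.207], [0.616, 0.221], [0.653, 0.236]]
top bolt 0.09 144 [[0.585, 0.207], [0.62, 0.221], [0.65, 0.237]]
top bolt 0.1 10 [[0.587, 0.21], [0.623, 0.219], [0.629, 0.232]]
top bolt 0.11 7 [[0.622, 0.217], [0.625, 0.219], [0.63, 0.228]]
top bolt 0.12 19 [[0.623, 0.218], [0.628, 0.223], [0.633, 0.227]]
top bar 218 [[0.4739, 0.015, 0.0896], [0.5134, 0.0221, 0.1009], [0.5537, 0.0297, 0.1067]]
scene 0.02 315 [0.63 0.13] [0.76 0.33]
scene 0.04 280 [0.631 0.13 ] [0.759 0.326]
scene 0.06 246 [0.631 0.216] [0.76  0.327]
scene 0.08 343 [0.63 0.21] [0.759 0.327]
scene 0.1 261 [0.63  0.221] [0.759 0.326]
scene 0.12 369 [0.63  0.219] [0.756 0.323]
scene 0.14 108 [0.716 0.285] [0.743 0.311]
scene 0.16 80 [0.719 0.289] [0.742 0.309]
scene 0.18 172 [0.715 0.282] [0.742 0.31 ]
scene rim 0.45818218520422743 0.577787268003743 0.06024267061019625 0.10652384328437918
scene bolt 0.07 87 [[0.586, 0.216], [0.629, 0.239], [0.655, 0.24]]
scene bolt 0.08 224 [[0.588, 0.211], [0.631, 0.229], [0.656, 0.241]]
scene bolt 0.09 94 [[0.586, 0.212], [0.625, 0.227], [0.652, 0.24]]
scene bolt 0.1 16 [[0.628, 0.223], [0.633, 0.229], [0.635, 0.231]]
scene bolt 0.11 15 [[0.627, 0.224], [0.632, 0.229], [0.635, 0.231]]
scene bolt 0.12 20 [[0.625, 0.22], [0.63, 0.226], [0.635, 0.231]]
scene bar 156 [[0.4763, 0.0169, 0.0866], [0.5194, 0.0263, 0.0981], [0.5577, 0.0315, 0.1018]]
```

```bash
cat >> h.py <<'E'
def rel(p,rpy):
    o=bot.get_obs(); R=Ro.from_euler("xyz",o["ee_rot"]); Rt=Ro.from_euler("xyz",rpy)
    print("t",round(o["time_s"],2),"now",o["tool_pos"].round(4),o["ee_rot"].round(3),"F",o["force"].round(1),"w",round(o["grip_width"],4))
    print("shift",(R.inv().apply(np.array(p)-o["tool_pos"])*1000).round(1),"rot",(R.inv()*Rt).as_rotvec().round(4))
E
python3 - <<'E'
from h import *
import math
T=vision.camera("top"); 
K,R,t=T["mtx"],np.array(T["R"]),np.array(T["t"]); d=T["range_z"]; v,u=np.mgrid[0:384,0:512]
P=np.stack([(u-K[0,2])/K[0,0]*d,(v-K[1,2])/K[1,1]*d,d],-1); W=(P-t)@R
for y0 in np.arange(0.1,0.6,0.05):
    m=(d>0)&(W[...,1]>y0)&(W[...,1]<y0+.05)&(W[...,0]>0.25)&(W[...,0]<0.7)
    q=W[m]; i=q[:,2].argmax(); print(round(y0,2),q[i].round(3))
rel([0.510,0.206,0.237],[math.pi,0,math.pi])
E
```

```text
0.1 [0.483 0.12  0.117]
0.15 [0.529 0.191 0.145]
0.2 [0.492 0.218 0.146]
0.25 [0.699 0.281 0.122]
0.3 [0.7  0.3  0.12]
0.35 [0.318 0.373 0.037]
0.4 [0.413 0.44  0.008]
0.45 [0.643 0.497 0.204]
0.5 [0.693 0.528 0.205]
0.55 [0.656 0.595 0.206]
t 2.9 now [0.1789 0.6249 0.2366] [3.141 0.    2.863] F [ 0.3  0.1 -0.4] w 0.0867
shift [-4.336e+02 -3.116e+02 -4.000e-01] rot [ 1.000e-04  0.000e+00 -2.788e-01]
```

{"fn": "apply_moves", "kwargs": {
  "series": [-30, -20, -30, 0, 0, -0.05, 1, -65, -46, -40, 0, 0, -0.1, 1, -100, -72, -40, 0, 0, -0.15, 1, -135, -97, -40, 0, 0, -0.2, 1, -170, -122, -40, 0, 0, -0.25, 1, -205, -147, -40, 0, 0, -0.28, 1, -240, -172, -40, 0, 0, -0.28, 1, -275, -198, -40, 0, 0, -0.28, 1, -310, -223, -40, 0, 0, -0.28, 1, -345, -248, -40, 0, 0, -0.28, 1, -375, -270, -40, 0, 0, -0.28, 1, -400, -288, -40, 0, 0, -0.28, 1]
}}

```text
time_s: 3.9
tool_pos: [0.4826, 0.2394, 0.2771]
ee_rot: [3.141, 0.001, -3.14]
force: [0.7, 1.1, -0.1]
grip_width: 0.0867
```

```bash
python3 - <<'E'
from h import *
import math
rel([0.510,0.206,0.237],[math.pi,0,math.pi]); print(bot.get_obs()["joints"].round(2))
E
```

```text
t 3.9 now [0.4826 0.2394 0.2771] [ 3.141e+00  1.000e-03 -3.140e+00] F [ 0.7  1.1 -0.1] w 0.0867
shift [-27.3 -33.5  40. ] rot [0.0008 0.0009 0.0014]
[-0.75  0.06  0.26  1.68 -0.02  1.4   1.08]
```

{"fn": "apply_moves", "kwargs": {
  "series": [-14, -17, 20, 0, 0, 0, 1, -27, -33, 50, 0, 0, 0, 1, -27, -33, 70, 0, 0, 0, 1, -27, -33, 70, 0, 0, 0, 1]
}}

```text
time_s: 4.23
tool_pos: [0.5069, 0.2055, 0.2022]
ee_rot: [-3.138, -0.007, 3.14]
force: [-0.4, -0.1, -0.0]
grip_width: 0.0869
```

```bash
python3 - <<'E'
from h import *
import math
c=vision.camera("wrist"); save(c,"w1.png")
for q in ["offcut","handle","bolt_knob","channel"]:
    print(q,[(np.round(d["location"],0).tolist(),round(d["confidence"],2)) for d in spotter.landmark_of(q,"wrist")][:4])
    for d in spotter.landmark_of(q,"wrist")[:3]:
        z={"offcut":0.1085,"handle":0.095,"bolt_knob":0.125,"channel":0.098}[q]
        print(px2w(c,d["location"][1],d["location"][0],z,"wrist").round(4))
rel([0.510,0.206,0.128],[math.pi,0,math.pi])
E
```

```text
offcut [([204.0, 254.0], 0.97), ([200.0, 372.0], 0.84), ([48.0, 375.0], 0.57), ([207.0, 120.0], 0.55)]
[0.5105 0.2069 0.1085]
[0.5064 0.3121 0.1085]
[0.3729 0.3092 0.1085]
handle []
bolt_knob []
channel [([203.0, 147.0], 0.6), ([208.0, 253.0], 0.54)]
[0.513  0.1074 0.098 ]
[0.5174 0.206  0.098 ]
t 4.68 now [0.5089 0.209  0.2077] [ 3.141e+00  2.000e-03 -3.139e+00] F [-0.   0.2  0.7] w 0.0872
shift [-0.9 -3.  79.7] rot [0.001  0.0016 0.0022]
```

View pics/w1.png

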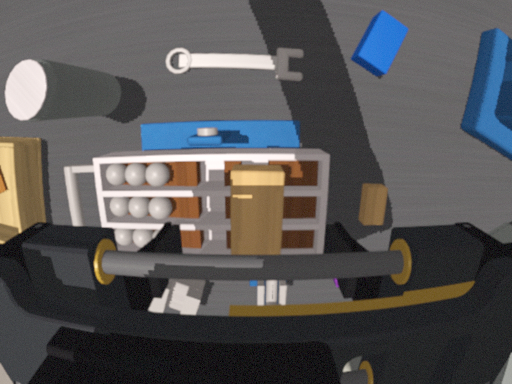

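{"fn": "apply_moves", "kwargs": {
  "series": [0, -2, 25, 0, 0, 0, 1, 0, -2, 50, 0, 0, 0, 1, 0, -2, 68, 0, 0, 0, 1, 0, -2, 78, 0, 0, 0, 1, 0, -2, 79, 0, 0, 0, 1, 0, -2, 79, 0, 0, 0, 1, 0, -2, 79, 0, 0, 0, 0.3, 0, -2, 79, 0, 0, 0, 0.3, 0, -2, 79, 0, 0, 0, 0.3, 0, -2, 79, 0, 0, 0, 0.3, 0, -2, 79, 0, 0, 0, 0.3],
  "newtons": 20
}}

```text
time_s: 5.6
tool_pos: [0.509, 0.2064, 0.1281]
ee_rot: [3.141, 0.001, -3.14]
force: [0.7, -0.1, -0.6]
grip_width: 0.0613
```

{"fn": "apply_moves", "kwargs": {
  "series": [0, 0, 0, 0, 0, 0, 0.3, 0, 0, 0, 0, 0, 0, 0.3, 0, 0, 0, 0, 0, 0, 0.3, 0, 0, 0, 0, 0, 0, 0.3, 0, 0, 0, 0, 0, 0, 0.3, 0, 0, 0, 0, 0, 0, 0.3, 0, 0, -10, 0, 0, 0, 0.3, 0, 0, -35, 0, 0, 0, 0.3, 0, 0, -70, 0, 0, 0, 0.3, 0, 0, -90, 0, 0, 0, 0.3]
}}

```text
time_s: 6.43
tool_pos: [0.5096, 0.2063, 0.2212]
ee_rot: [3.14, 0.003, -3.141]
force: [1.5, 0.7, -0.2]
grip_width: 0.0401
```

```bash
python3 - <<'E'
from h import *
import math
rel([0.514,-0.174,0.2],[math.pi,0,math.pi])
c=vision.camera("scene"); cv2.imwrite("pics/s1.png",cv2.resize(cv2.cvtColor(c["image"],cv2.COLOR_RGB2BGR)[100:340,160:420],None,fx=2.4,fy=2.4))
E
```

```text
t 6.43 now [0.5096 0.2063 0.2212] [ 3.140e+00  3.000e-03 -3.141e+00] F [ 1.5  0.7 -0.2] w 0.0401
shift [  -4.  -380.3   20.7] rot [0.0013 0.0029 0.0009]
```

View pics/s1.png

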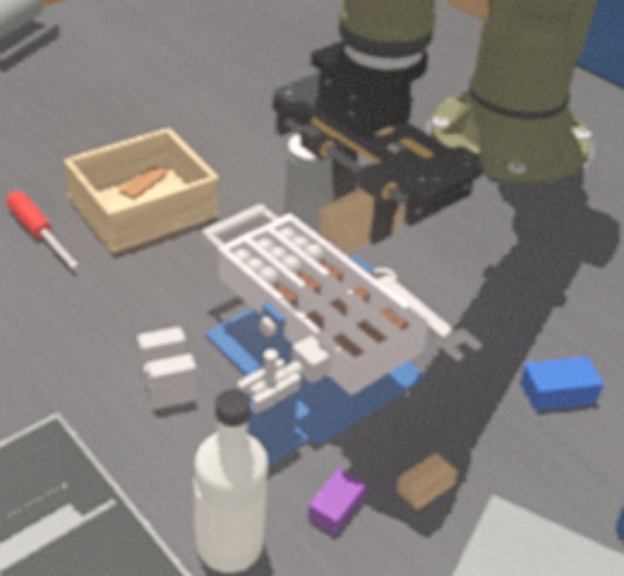

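{"fn": "apply_moves", "kwargs": {
  "series": [0, -20, 0, 0, 0, 0, 0.3, 0, -55, 0, 0, 0, 0, 0.3, -2, -90, 0, 0, 0, 0, 0.3, -4, -127, 0, 0, 0, 0, 0.3, -4, -164, 0, 0, 0, 0, 0.3, -4, -201, 0, 0, 0, 0, 0.3, -4, -238, 0, 0, 0, 0, 0.3, -4, -275, 0, 0, 0, 0, 0.3, -4, -312, 0, 0, 0, 0, 0.3, -4, -345, 0, 0, 0, 0, 0.3, -4, -368, 30, 0, 0, 0, 0.3, -4, -380, 60, 0, 0, 0, 0.3]
}}

```text
time_s: 7.48
tool_pos: [0.514, -0.1788, 0.1594]
ee_rot: [-3.139, 0.006, 3.138]
force: [0.9, 0.2, -0.9]
grip_width: 0.0398
```

```bash
python3 - <<'E'
from h import *
import math
c=vision.camera("wrist"); save(c,"w2.png")
rel([0.514,-0.174,0.05],[math.pi,0,math.pi])
E
```

```text
t 7.53 now [ 0.5092 -0.1786  0.1521] [-3.14  -0.006  3.137] F [-3.2 -1.5 -5.1] w 0.0398
shift [ -5.4   4.8 102. ] rot [-0.0019 -0.0063 -0.0049]
```

View pics/w2.png

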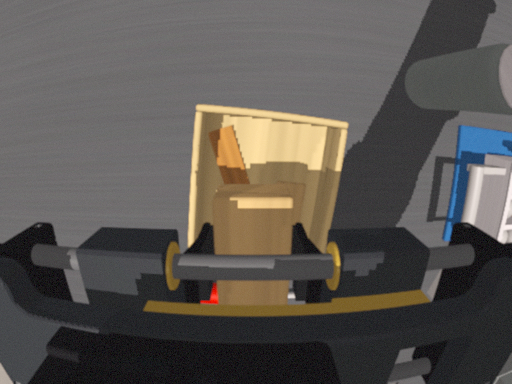

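{"fn": "apply_moves", "kwargs": {
  "series": [0, 0, 20, 0, 0, 0, 0.3, 0, 0, 50, 0, 0, 0, 0.3, 0, 0, 80, 0, 0, 0, 0.3, 0, 0, 100, 0, 0, 0, 0.3, 0, 0, 108, 0, 0, 0, 0.3, 0, 0, 108, 0, 0, 0, 0.3, 0, 0, 108, 0, 0, 0, 0.3]
}}

```text
time_s: 8.12
tool_pos: [0.5137, -0.1736, 0.0504]
ee_rot: [-3.142, 0.001, -3.14]
force: [0.0, 0.4, -0.6]
grip_width: 0.0398
```

{"fn": "apply_moves", "kwargs": {
  "series": [0, 0, 5, 0, 0, 0, 0.3, 0, 0, 8, 0, 0, 0, 0.3, 0, 0, 8, 0, 0, 0, 0.66, 0, 0, 8, 0, 0, 0, 0.66, 0, 0, 8, 0, 0, 0, 0.66, 0, 0, 8, 0, 0, 0, 0.66, 0, 0, 8, 0, 0, 0, 0.66, 0, 0, 0, 0, 0, 0, 0.66, 0, 0, -30, 0, 0, 0, 0.66, 0, 0, -65, 0, 0, 0, 0.66, 0, 0, -100, 0, 0, 0, 0.5, 0, 0, -110, 0, 0, 0, 0.4]
}}

```text
time_s: 9.12
tool_pos: [0.5159, -0.1751, 0.1656]
ee_rot: [-3.14, 0.009, -3.141]
force: [1.4, -0.8, 0.4]
grip_width: 0.0505
```

```bash
python3 - <<'E'
from h import *
import math
c=vision.camera("wrist"); save(c,"w3.png")
rel([0.513,0.0205,0.175],[math.pi,0,math.pi])
E
```

```text
t 9.17 now [ 0.5162 -0.1749  0.1654] [-3.141  0.009 -3.141] F [ 1.7 -1.  -0. ] w 0.0467
shift [  3.  195.4  -9.8] rot [-0.0008  0.0093  0.0008]
```

View pics/w3.png

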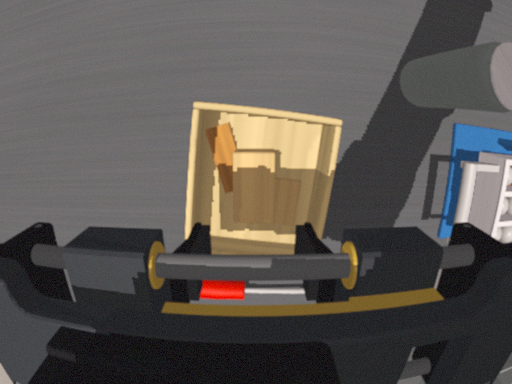

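{"fn": "apply_moves", "kwargs": {
  "series": [2, 20, -20, 0, 0, 0, 0.35, 3, 55, -20, 0, 0, 0, 0.35, 3, 92, -20, 0, 0, 0, 0.35, 3, 130, -20, 0, 0, 0, 0.35, 3, 165, -20, 0, 0, 0, 0.35, 3, 188, -20, 0, 0, 0, 0.35, 3, 195, -20, 0, 0, 0, 0.35, 3, 195, -10, 0, 0, 0, 0.35, 3, 195, -10, 0, 0, 0, 0.35]
}}

```text
time_s: 9.92
tool_pos: [0.5087, 0.0199, 0.1673]
ee_rot: [-3.14, -0.003, -3.141]
force: [-0.2, 0.0, -0.7]
grip_width: 0.0307
```

```bash
python3 - <<'E'
from h import *
import math
rel([0.513,0.0205,0.095],[math.pi,0,math.pi])
c=vision.camera("wrist"); save(c,"w4.png")
for q in ["handle","channel"]:
    for d in spotter.landmark_of(q,"wrist")[:3]:
        print(q,np.round(d["location"],1),round(d["confidence"],2),px2w(c,d["location"][1],d["location"][0],{"handle":0.095,"channel":0.098}[q],"wrist").round(4))
T=vision.camera("top"); K,R,t=T["mtx"],np.array(T["R"]),np.array(T["t"])
save(T,"t4.png"); a=cv2.imread("pics/t4.png"); cv2.imwrite("pics/t4.png",cv2.resize(a[150:270,140:390],None,fx=3,fy=3))
d=T["range_z"]; v,u=np.mgrid[0:384,0:512]
P=np.stack([(u-K[0,2])/K[0,0]*d,(v-K[1,2])/K[1,1]*d,d],-1); W=(P-t)@R
E
```

```text
t 9.92 now [0.5087 0.0199 0.1673] [-3.140e+00 -3.000e-03 -3.141e+00] F [-0.2  0.  -0.7] w 0.0307
shift [-4.6  0.7 72.3] rot [-0.0016 -0.0032  0.0007]
handle [218.1 255.2] 0.74 [0.517  0.0224 0.095 ]
channel [214.3 359.8] 0.63 [0.5134 0.1071 0.098 ]
```

View pics/w4.png

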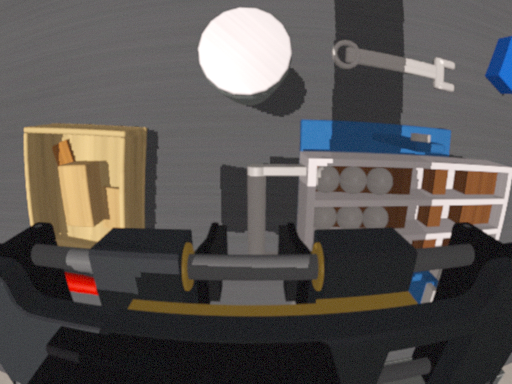

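View pics/t4.png

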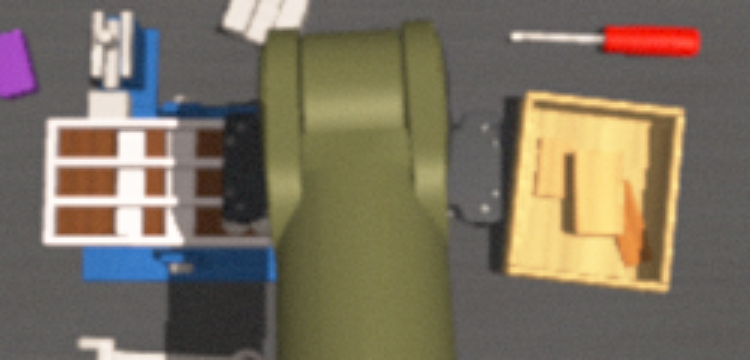

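{"fn": "apply_moves", "kwargs": {
  "series": [-3, 1, 15, 0, 0, 0, 0.35, -3, 1, 35, 0, 0, 0, 0.35, -3, 1, 52, 0, 0, 0, 0.35, -3, 1, 64, 0, 0, 0, 0.35, -3, 1, 72, 0, 0, 0, 0.35, -3, 1, 77, 0, 0, 0, 0.35, -3, 1, 77, 0, 0, 0, 0.35, -3, 1, 77, 0, 0, 0, 0.05, -3, 1, 77, 0, 0, 0, 0.05, -3, 1, 77, 0, 0, 0, 0.05, -3, 1, 77, 0, 0, 0, 0.05, -3, 1, 77, 0, 0, 0, 0.05],
  "newtons": 25
}}

```text
time_s: 11.12
tool_pos: [0.5135, 0.0227, 0.0933]
ee_rot: [3.141, 0.002, -3.14]
force: [-0.6, -0.2, 2.6]
grip_width: 0.0131
```

```bash
python3 - <<'E'
from h import *
import math
rel([0.513,0.0205,0.095],[math.pi,0,math.pi])
c=vision.camera("scene"); cv2.imwrite("pics/s5.png",cv2.resize(cv2.cvtColor(c["image"],cv2.COLOR_RGB2BGR)[100:340,160:420],None,fx=2.4,fy=2.4))
E
```

```text
t 11.12 now [0.5135 0.0227 0.0933] [ 3.141e+00  2.000e-03 -3.140e+00] F [-0.6 -0.2  2.6] w 0.0131
shift [ 0.5 -2.2 -1.7] rot [0.0008 0.0015 0.0015]
```

View pics/s5.png

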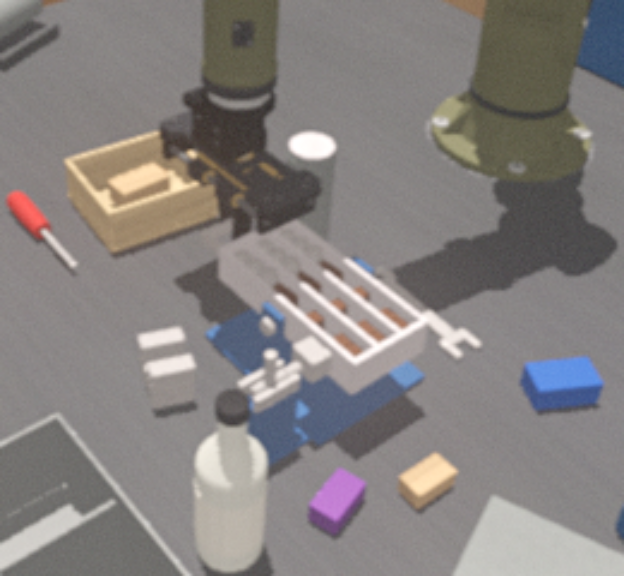

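{"fn": "apply_moves", "kwargs": {
  "series": [0, 0.4, -4.3, 0, 0, 0, 0.05, 0, 0.9, -8.5, 0, 0, 0, 0.05, 0, 1.5, -12.7, 0, 0, 0, 0.05, 0, 2.2, -16.9, 0, 0, 0, 0.05, 0, 3.1, -21, 0, 0, 0, 0.05, 0, 3.7, -24, 0, 0, 0, 0.05, 0, 4.4, -26.5, 0, 0, 0, 0.05, 0, 5.2, -29.5, 0, 0, 0, 0.05, 0, 6, -32, 0, 0, 0, 0.05, 0, 6.9, -35, 0, 0, 0, 0.05, 0, 7.8, -37.5, 0, 0, 0, 0.05, 0, 8.8, -40, 0, 0, 0, 0.05]
}}

```text
time_s: 12.17
tool_pos: [0.5134, 0.0304, 0.1323]
ee_rot: [-3.14, 0.001, -3.14]
force: [5.1, -0.4, -7.8]
grip_width: 0.013
```

```bash
python3 - <<'E'
from h import *
import math
rel([0.513,0.0205,0.095],[math.pi,0,math.pi])
c=vision.camera("scene"); cv2.imwrite("pics/s6.png",cv2.resize(cv2.cvtColor(c["image"],cv2.COLOR_RGB2BGR)[160:310,220:370],None,fx=3.8,fy=3.8,interpolation=cv2.INTER_CUBIC))
E
```

```text
t 12.17 now [0.5134 0.0304 0.1323] [-3.14e+00  1.00e-03 -3.14e+00] F [ 5.1 -0.4 -7.8] w 0.013
shift [ 0.5 -9.8 37.3] rot [-0.0014  0.0013  0.0011]
```

View pics/s6.png

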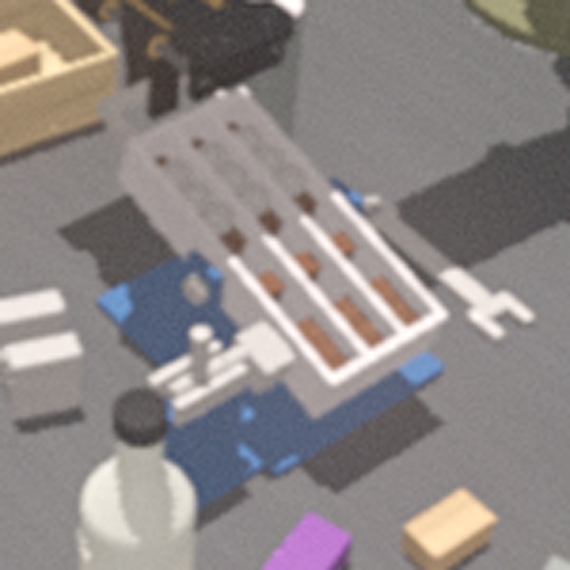

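{"fn": "apply_moves", "kwargs": {
  "series": [0, 0.5, -1.5, 0, 0, 0, 0.05, 0, 1, -3, 0, 0, 0, 0.05, 0, 1.5, -4.5, 0, 0, 0, 0.05, 0, 1.5, -4.5, 0, 0, 0, 0.05, 0, 1.5, -4.5, 0, 0, 0, 0.05, 0, 1.5, -4.5, 0, 0, 0, 0.05, 0, 1.5, -4.5, 0, 0, 0, 0.05, 0, 1.5, -4.5, 0, 0, 0, 0.05, 0, 1.5, -4.5, 0, 0, 0, 0.05, 0, 1.5, -4.5, 0, 0, 0, 0.05]
}}

```text
time_s: 13.05
tool_pos: [0.5134, 0.0322, 0.1374]
ee_rot: [-3.141, 0.001, -3.141]
force: [4.7, -0.9, -3.0]
grip_width: 0.013
```

```bash
python3 - <<'E'
from h import *
import math
rel([0.513,0.0205,0.095],[math.pi,0,math.pi])
c=vision.camera("scene"); cv2.imwrite("pics/s7.png",cv2.resize(cv2.cvtColor(c["image"],cv2.COLOR_RGB2BGR)[160:310,220:370],None,fx=3.8,fy=3.8,interpolation=cv2.INTER_CUBIC))
T=vision.camera("top"); save(T,"t7.png"); a=cv2.imread("pics/t7.png"); cv2.imwrite("pics/t7.png",cv2.resize(a[150:270,140:290],None,fx=4,fy=4,interpolation=cv2.INTER_CUBIC))
E
```

```text
t 13.05 now [0.5134 0.0322 0.1374] [-3.141e+00  1.000e-03 -3.141e+00] F [ 4.7 -0.9 -3. ] w 0.013
shift [  0.5 -11.7  42.4] rot [-0.0002  0.0012  0.001 ]
```

View pics/s7.png

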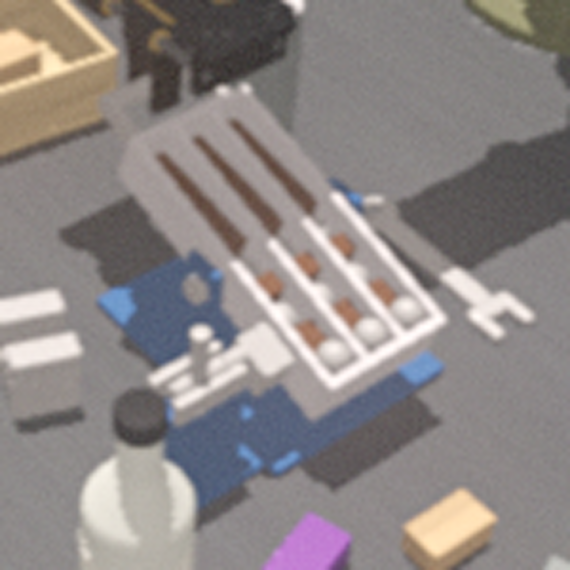

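View pics/t7.png

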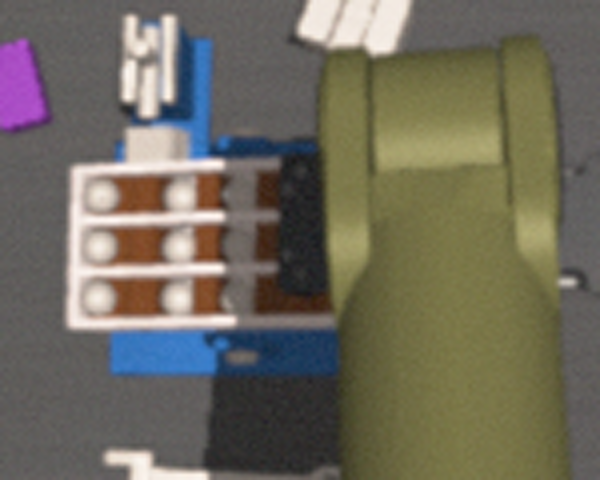

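{"fn": "apply_moves", "kwargs": {
  "series": [0, 0, 0, 0, 0, 0, 0.05, 0, -1.5, 4.3, 0, 0, 0, 0.05, 0, -3, 8.3, 0, 0, 0, 0.05, 0, -4.3, 12.4, 0, 0, 0, 0.05, 0, -5.5, 16.5, 0, 0, 0, 0.05, 0, -6.6, 20.6, 0, 0, 0, 0.05, 0, -7.5, 24.8, 0, 0, 0, 0.05, 0, -8.3, 29, 0, 0, 0, 0.05, 0, -9, 33.2, 0, 0, 0, 0.05, 0, -9.6, 37.4, 0, 0, 0, 0.05, 0, -10.1, 41.7, 0, 0, 0, 0.05, 0, -10.3, 44.5, 0, 0, 0, 0.05]
}}

```text
time_s: 14.15
tool_pos: [0.5135, 0.0227, 0.0939]
ee_rot: [3.14, 0.001, -3.141]
force: [0.1, -1.3, 8.2]
grip_width: 0.0131
```

```bash
python3 - <<'E'
from h import *
import math
rel([0.513,0.0227,0.0933],[math.pi,0,math.pi])
T=vision.camera("top"); save(T,"t8.png"); a=cv2.imread("pics/t8.png"); cv2.imwrite("pics/t8.png",cv2.resize(a[150:270,140:290],None,fx=4,fy=4,interpolation=cv2.INTER_CUBIC))
E
```

```text
t 14.15 now [0.5135 0.0227 0.0939] [ 3.140e+00  1.000e-03 -3.141e+00] F [ 0.1 -1.3  8.2] w 0.0131
shift [0.5 0.  0.6] rot [0.0018 0.001  0.0008]
```

View pics/t8.png

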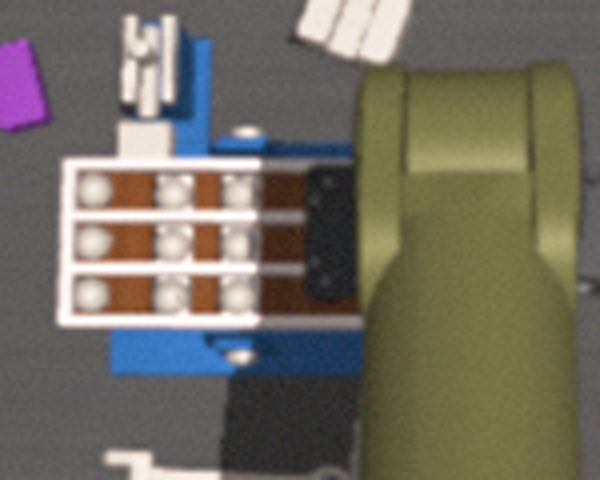

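{"fn": "apply_moves", "kwargs": {
  "series": [0, -0.2, 4.3, 0, 0, 0, 0.05, 0, -0.3, 8.5, 0, 0, 0, 0.05, 0, -0.3, 12.8, 0, 0, 0, 0.05, 0, -0.2, 17, 0, 0, 0, 0.05, 0, 0.1, 21.3, 0, 0, 0, 0.05, 0, 0.3, 24, 0, 0, 0, 0.05, 0, 0.5, 26, 0, 0, 0, 0.05, 0, 0.8, 28.4, 0, 0, 0, 0.05, 0, 1, 30, 0, 0, 0, 0.05, 0, 1, 30, 0, 0, 0, 0.05, 0, 1, 30, 0, 0, 0, 0.05, 0, 1, 30, 0, 0, 0, 0.05]
}}

```text
time_s: 15.2
tool_pos: [0.5134, 0.0235, 0.0636]
ee_rot: [3.14, 0.001, -3.141]
force: [0.8, -0.5, 6.1]
grip_width: 0.0131
```

```bash
python3 - <<'E'
from h import *
import math
rel([0.513,0.0227,0.0933],[math.pi,0,math.pi])
T=vision.camera("top"); save(T,"t9.png"); a=cv2.imread("pics/t9.png"); cv2.imwrite("pics/t9.png",cv2.resize(a[150:270,140:290],None,fx=4,fy=4,interpolation=cv2.INTER_CUBIC))
E
```

```text
t 15.2 now [0.5134 0.0235 0.0636] [ 3.140e+00  1.000e-03 -3.141e+00] F [ 0.8 -0.5  6.1] w 0.0131
shift [  0.4  -0.8 -29.7] rot [0.0012 0.0009 0.0008]
```

View pics/t9.png

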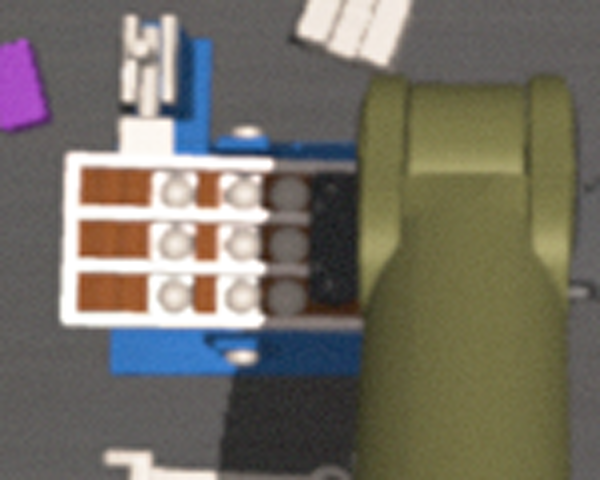

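Spares have cleared the pockets (col 290) and are rolling back into the channel; wait briefly and look with the wrist and scene cameras.

{"fn": "apply_moves", "kwargs": {
  "series": [0, 0, 0, 0, 0, 0, 0.05, 0, 0, 0, 0, 0, 0, 0.05, 0, 0, 0, 0, 0, 0, 0.05, 0, 0, 0, 0, 0, 0, 0.05, 0, 0, 0, 0, 0, 0, 0.05, 0, 0, 0, 0, 0, 0, 0.05, 0, 0, 0, 0, 0, 0, 0.05, 0, 0, 0, 0, 0, 0, 0.05]
}}

```text
time_s: 15.92
tool_pos: [0.5135, 0.0235, 0.0637]
ee_rot: [3.14, 0.001, -3.141]
force: [0.5, -1.8, 5.8]
grip_width: 0.013
```

```bash
python3 - <<'E'
from h import *
import math
rel([0.513,0.0227,0.0933],[math.pi,0,math.pi])
c=vision.camera("scene"); a=cv2.resize(cv2.cvtColor(c["image"],cv2.COLOR_RGB2BGR)[160:310,220:370],None,fx=2.6,fy=2.6,interpolation=cv2.INTER_CUBIC)
w=cv2.cvtColor(vision.camera("wrist")["image"],cv2.COLOR_RGB2BGR)[100:300,212:]
w=cv2.resize(w,(400,267)); o=np.zeros((390,790,3),np.uint8); o[:a.shape[0],:a.shape[1]]=a[:390]; o[:267,390:790]=w; cv2.imwrite("pics/m10.png",o)
E
```

```text
t 15.92 now [0.5135 0.0235 0.0637] [ 3.140e+00  1.000e-03 -3.141e+00] F [ 0.5 -1.8  5.8] w 0.013
shift [  0.5  -0.8 -29.6] rot [0.0012 0.001  0.0008]
```

View pics/m10.png

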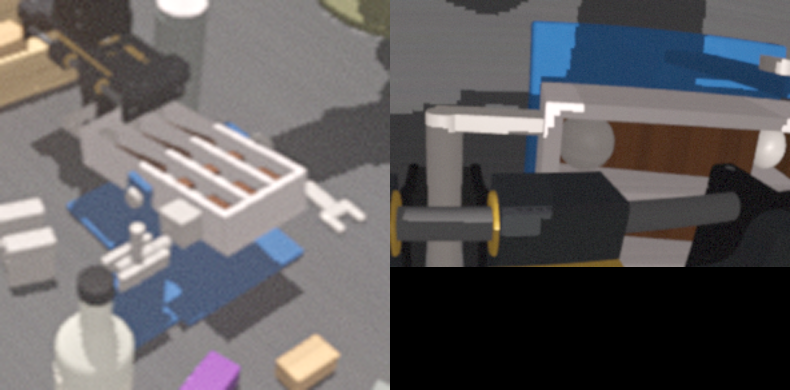

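{"fn": "apply_moves", "kwargs": {
  "series": [0, -0.3, -4, 0, 0, 0, 0.05, 0, -0.6, -8, 0, 0, 0, 0.05, 0, -0.9, -12, 0, 0, 0, 0.05, 0, -1.1, -16, 0, 0, 0, 0.05, 0, -1.2, -20, 0, 0, 0, 0.05, 0, -1.2, -24, 0, 0, 0, 0.05, 0, -1.1, -27, 0, 0, 0, 0.05, 0, -1, -29.5, 0, 0, 0, 0.05, 0, -1, -30, 0, 0, 0, 0.05, 0, -1, -30, 0, 0, 0, 0.05, 0, -1, -30, 0, 0, 0, 0.05, 0, -1, -30, 0, 0, 0, 0.05]
}}

```text
time_s: 17.02
tool_pos: [0.5134, 0.0226, 0.0924]
ee_rot: [3.141, 0.001, -3.14]
force: [5.1, 0.8, -3.8]
grip_width: 0.0132
```

```bash
python3 - <<'E'
from h import *
import math
rel([0.513,0.0227,0.0933],[math.pi,0,math.pi])
c=vision.camera("scene"); a=cv2.resize(cv2.cvtColor(c["image"],cv2.COLOR_RGB2BGR)[160:310,220:370],None,fx=2.6,fy=2.6,interpolation=cv2.INTER_CUBIC)
w=cv2.cvtColor(vision.camera("wrist")["image"],cv2.COLOR_RGB2BGR)[100:300,212:]
w=cv2.resize(w,(400,267)); o=np.zeros((390,790,3),np.uint8); o[:a.shape[0],:a.shape[1]]=a[:390]; o[:267,390:790]=w; cv2.imwrite("pics/m11.png",o)
T=vision.camera("top"); K,R,t=T["mtx"],np.array(T["R"]),np.array(T["t"])
d=T["range_z"]; v,u=np.mgrid[0:384,0:512]
W=(np.stack([(u-K[0,2])/K[0,0]*d,(v-K[1,2])/K[1,1]*d,d],-1)-t)@R
for k in range(145,216,6):
    m=(u>=k)&(u<k+6)&(v>185)&(v<235)&(W[...,2]>0.098)&(W[...,2]<0.125); print(k,m.sum(),np.percentile(W[m][:,2],[50,75]).round(4) if m.sum() else 0)
E
```

```text
t 17.02 now [0.5134 0.0226 0.0924] [ 3.141e+00  1.000e-03 -3.140e+00] F [ 5.1  0.8 -3.8] w 0.0132
shift [ 0.4  0.1 -0.9] rot [0.0002 0.0014 0.0017]
145 0 0
151 57 [0.1089 0.1106]
157 127 [0.1083 0.1101]
163 53 [0.1087 0.1103]
169 64 [0.1079 0.11  ]
175 61 [0.1088 0.1101]
181 55 [0.1091 0.1104]
187 52 [0.1077 0.1097]
193 67 [0.1083 0.1101]
199 71 [0.1074 0.1097]
205 63 [0.1076 0.1093]
211 55 [0.1074 0.1098]
```

View pics/m11.png

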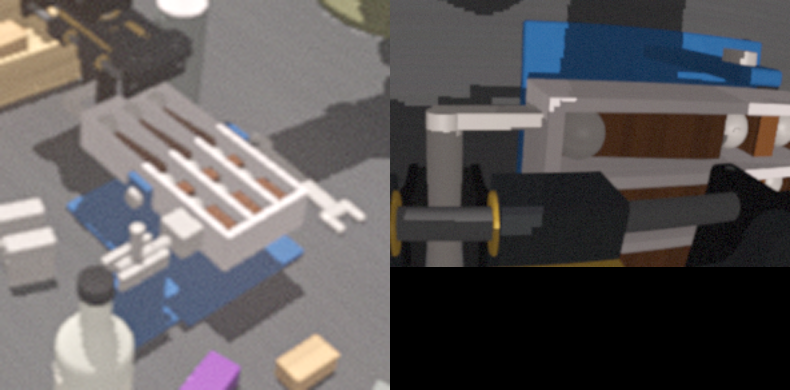

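{"fn": "apply_moves", "kwargs": {
  "series": [0, 0, -0.8, 0, 0, 0, 0.05, 0, 0, -0.8, 0, 0, 0, 0.05, 0, 0, -0.8, 0, 0, 0, 0.35, 0, 0, -0.8, 0, 0, 0, 0.35, 0, 0, -0.8, 0, 0, 0, 0.35, 0, 0, -0.8, 0, 0, 0, 0.35, 0, 0, -0.8, 0, 0, 0, 0.35, 0, 0, -10, 0, 0, 0, 0.35, 0, 0, -30, 0, 0, 0, 0.35, 0, 0, -60, 0, 0, 0, 0.35, 0, 0, -95, 0, 0, 0, 0.35, 0, 0, -105, 0, 0, 0, 0.35]
}}

```text
time_s: 18.17
tool_pos: [0.5154, 0.0222, 0.2033]
ee_rot: [3.14, 0.008, -3.141]
force: [0.8, -0.2, 0.3]
grip_width: 0.0305
```

```bash
python3 - <<'E'
from h import *
import math
rel([0.628,0.223,0.2],[math.pi,0,math.pi])
save(vision.camera("wrist"),"w12.png")
E
```

```text
t 18.17 now [0.5154 0.0222 0.2033] [ 3.14   0.008 -3.141] F [ 0.8 -0.2  0.3] w 0.0305
shift [-112.7  200.7    4.6] rot [0.0019 0.0076 0.0008]
```

View pics/w12.png

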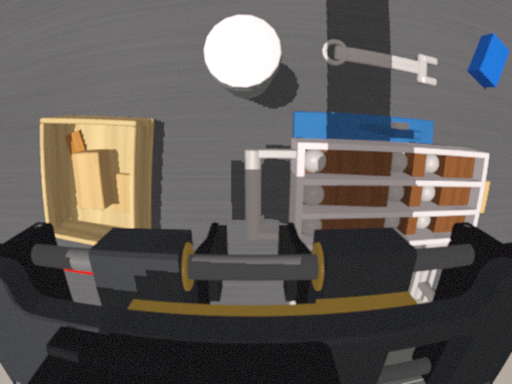

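{"fn": "apply_moves", "kwargs": {
  "series": [-15, 26, 0, 0, 0, 0, 0.4, -33, 58, 0, 0, 0, 0, 0.4, -51, 90, 0, 0, 0, 0, 0.4, -69, 122, 0, 0, 0, 0, 0.4, -87, 154, 0, 0, 0, 0, 0.4, -103, 182, 0, 0, 0, 0, 0.4, -114, 200, 0, 0, 0, 0, 0.4, -114, 200, 0, 0, 0, 0, 0.4, -114, 200, 0, 0, 0, 0, 0.4, -114, 200, 0, 0, 0, 0, 0.4]
}}

```text
time_s: 19.05
tool_pos: [0.6262, 0.2209, 0.1968]
ee_rot: [-3.14, -0.001, -3.141]
force: [0.7, -0.6, 0.1]
grip_width: 0.0348
```

```bash
python3 - <<'E'
from h import *
import math
rel([0.628,0.223,0.117],[math.pi,0,math.pi])
c=vision.camera("wrist"); save(c,"w13.png")
for d in spotter.landmark_of("bolt_knob","wrist")[:3]: print(np.round(d["location"],1),round(d["confidence"],2),px2w(c,d["location"][1],d["location"][0],0.125,"wrist").round(4))
T=vision.camera("top"); save(T,"t13.png"); a=cv2.imread("pics/t13.png"); cv2.imwrite("pics/t13.png",cv2.resize(a[150:270,140:380],None,fx=3.3,fy=3.3,interpolation=cv2.INTER_CUBIC))
E
```

```text
t 19.05 now [0.6262 0.2209 0.1968] [-3.140e+00 -1.000e-03 -3.141e+00] F [ 0.7 -0.6  0.1] w 0.0348
shift [-1.9  2.2 79.8] rot [-0.0016 -0.0014  0.0001]
[213.2 257. ] 0.57 [0.6305 0.2247 0.125 ]
[111.2  94.7] 0.2 [0.5459 0.0944 0.125 ]
```

View pics/w13.png

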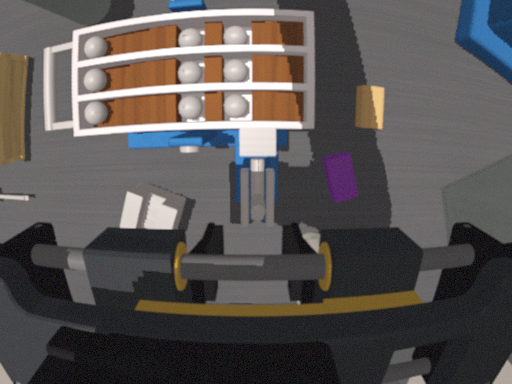

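View pics/t13.png

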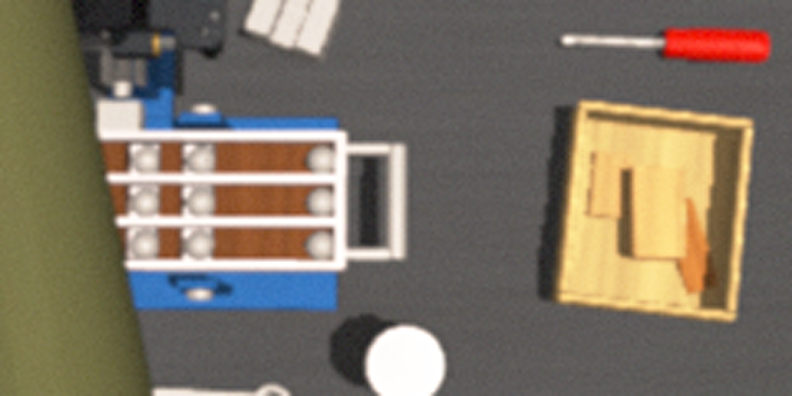

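{"fn": "apply_moves", "kwargs": {
  "series": [-2.5, 2.5, 15, 0, 0, 0, 0.4, -2.5, 2.5, 35, 0, 0, 0, 0.4, -2.5, 2.5, 55, 0, 0, 0, 0.4, -2.5, 2.5, 70, 0, 0, 0, 0.4, -2.5, 2.5, 79, 0, 0, 0, 0.4, -2.5, 2.5, 83, 0, 0, 0, 0.4, -2.5, 2.5, 83, 0, 0, 0, 0.4, -2.5, 2.5, 83, 0, 0, 0, 0.02, -2.5, 2.5, 83, 0, 0, 0, 0.02, -2.5, 2.5, 83, 0, 0, 0, 0.02, -2.5, 2.5, 83, 0, 0, 0, 0.02, -2.5, 2.5, 83, 0, 0, 0, 0.02],
  "newtons": 35
}}

```text
time_s: 20.2
tool_pos: [0.6296, 0.2248, 0.1154]
ee_rot: [3.141, 0.001, -3.14]
force: [-0.2, -0.1, 1.2]
grip_width: 0.0111
```

```bash
python3 - <<'E'
from h import *
import math
rel([0.629,0.224,0.114],[math.pi,0,math.pi])
c=vision.camera("scene"); cv2.imwrite("pics/s14.png",cv2.resize(cv2.cvtColor(c["image"],cv2.COLOR_RGB2BGR)[140:340,200:400],None,fx=2.9,fy=2.9,interpolation=cv2.INTER_CUBIC))
E
```

```text
t 20.2 now [0.6296 0.2248 0.1154] [ 3.141e+00  1.000e-03 -3.140e+00] F [-0.2 -0.1  1.2] w 0.0111
shift [ 0.6 -0.8  1.4] rot [0.0003 0.0012 0.0012]
```

View pics/s14.png

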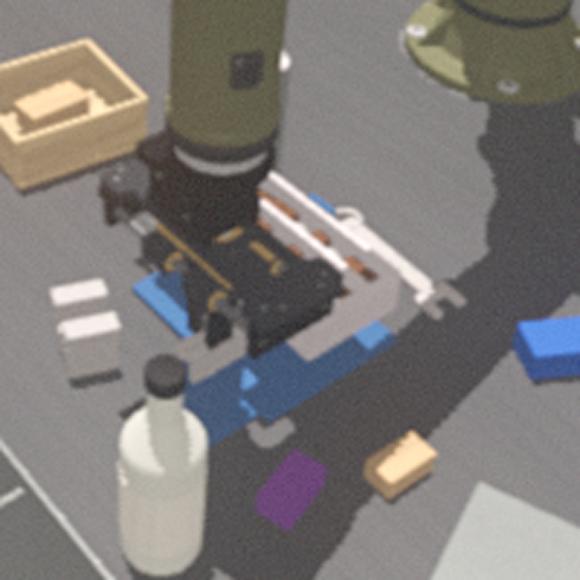

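{"fn": "apply_moves", "kwargs": {
  "series": [3, 0, 0, 0, 0, 0, 0.02, 6, 0, 0, 0, 0, 0, 0.02, 9, 0, 0, 0, 0, 0, 0.02, 12, 0, 0, 0, 0, 0, 0.02, 15, 0, 0, 0, 0, 0, 0.02, 18, 0, 0, 0, 0, 0, 0.02, 20, 0, 0, 0, 0, 0, 0.02, 20, 0, 0, 0, 0, 0, 0.02]
}}

```text
time_s: 20.92
tool_pos: [0.609, 0.2248, 0.1153]
ee_rot: [3.141, 0.0, -3.14]
force: [1.8, -1.3, 6.6]
grip_width: 0.011
```

{"fn": "apply_moves", "kwargs": {
  "series": [3, 0, 0, 0, 0, 0, 0.02, 6, 0, 0, 0, 0, 0, 0.02, 9, 0, 0, 0, 0, 0, 0.02, 11, 0, 0, 0, 0, 0, 0.02, 12.5, 0, 0, 0, 0, 0, 0.02, 13.5, 0, 0, 0, 0, 0, 0.02, 13.5, 0, 0, 0, 0, 0, 0.02]
}}

```text
time_s: 21.5
tool_pos: [0.6015, 0.2248, 0.1154]
ee_rot: [3.14, 0.014, -3.141]
force: [17.4, 1.7, -5.9]
grip_width: 0.011
```

```bash
python3 - <<'E'
from h import *
import math
rel([0.597,0.2248,0.1154],[math.pi,0,math.pi])
c=vision.camera("wrist"); save(c,"w15.png")
E
```

```text
t 21.5 now [0.6015 0.2248 0.1154] [ 3.14   0.014 -3.141] F [17.4  1.7 -5.9] w 0.011
shift [ 4.5  0.  -0. ] rot [0.0016 0.0136 0.0002]
```

View pics/w15.png

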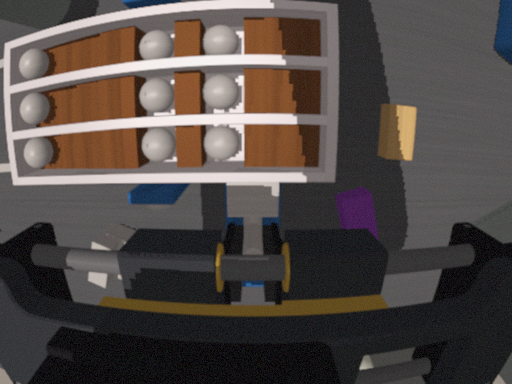

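{"fn": "apply_moves", "kwargs": {
  "series": [-4, 0, 0, 0, 0, 0, 0.02, -5, 0, 0, 0, 0, 0, 0.02, -5, 0, 0, 0, 0, 0, 0.3, -5, 0, 0, 0, 0, 0, 0.3, -5, 0, 0, 0, 0, 0, 0.3, -5, 0, 0, 0, 0, 0, 0.3, -5, 0, -20, 0, 0, 0, 0.3, -5, 0, -50, 0, 0, 0, 0.3, -30, 0, -70, 0, 0, 0, 0.3, -60, 0, -80, 0, 0, 0, 0.3, -70, 0, -80, 0, 0, 0, 0.3]
}}

```text
time_s: 22.47
tool_pos: [0.6692, 0.2249, 0.1976]
ee_rot: [3.14, 0.006, -3.141]
force: [-0.2, -0.7, 0.2]
grip_width: 0.0258
```

```bash
python3 - <<'E'
from h import *
import math
rel([0.597,0.2248,0.1154],[math.pi,0,math.pi])
S=vision.camera("scene"); T=vision.camera("top")
for nm,c in (("top",T),("scene",S)):
    K,R,t=c["mtx"],np.array(c["R"]),np.array(c["t"]); d=c["range_z"]; v,u=np.mgrid[0:384,0:512]
    W=(np.stack([(u-K[0,2])/K[0,0]*d,(v-K[1,2])/K[1,1]*d,d],-1)-t)@R
    for lo in np.arange(0.09,0.14,0.01):
        q=W[(d>0)&(W[...,2]>lo)&(W[...,2]<lo+0.01)&(W[...,0]>0.564)&(W[...,0]<0.66)&(W[...,1]>0.195)&(W[...,1]<0.25)]
        if len(q)>3: print(nm,round(lo,2),len(q),np.percentile(q,[3,50,97],axis=0).round(3).tolist())
c=S; cv2.imwrite("pics/s16.png",cv2.resize(cv2.cvtColor(c["image"],cv2.COLOR_RGB2BGR)[180:310,220:350],None,fx=4.5,fy=4.5,interpolation=cv2.INTER_CUBIC))
save(vision.camera("wrist"),"w16.png")
for n,c in (("top",T),("scene",S)):
    print(n,[(np.round(x["location"],1).tolist(),round(x["confidence"],2)) for x in spotter.landmark_of("bolt_knob",n)][:3])
E
```

```text
t 22.47 now [0.6692 0.2249 0.1976] [ 3.14   0.006 -3.141] F [-0.2 -0.7  0.2] w 0.0258
shift [72.6 -0.2 81.8] rot [0.0013 0.0057 0.0009]
top 0.09 205 [[0.566, 0.208, 0.09], [0.594, 0.219, 0.095], [0.65, 0.237, 0.1]]
top 0.1 32 [[0.565, 0.207, 0.1], [0.58, 0.222, 0.101], [0.597, 0.233, 0.104]]
top 0.11 6 [[0.595, 0.217, 0.11], [0.596, 0.219, 0.112], [0.601, 0.224, 0.116]]
top 0.12 22 [[0.595, 0.217, 0.121], [0.6, 0.222, 0.125], [0.605, 0.227, 0.127]]
scene 0.09 198 [[0.564, 0.203, 0.09], [0.582, 0.228, 0.096], [0.645, 0.242, 0.099]]
scene 0.1 44 [[0.564, 0.202, 0.101], [0.565, 0.228, 0.105], [0.607, 0.247, 0.109]]
scene 0.11 18 [[0.6, 0.223, 0.11], [0.605, 0.228, 0.116], [0.608, 0.231, 0.12]]
scene 0.12 19 [[0.597, 0.22, 0.121], [0.603, 0.226, 0.123], [0.607, 0.231, 0.125]]
top [([173.1, 175.3], 0.49)]
scene [([238.2, 283.4], 0.6), ([325.4, 254.1], 0.17)]
```

View pics/s16.png

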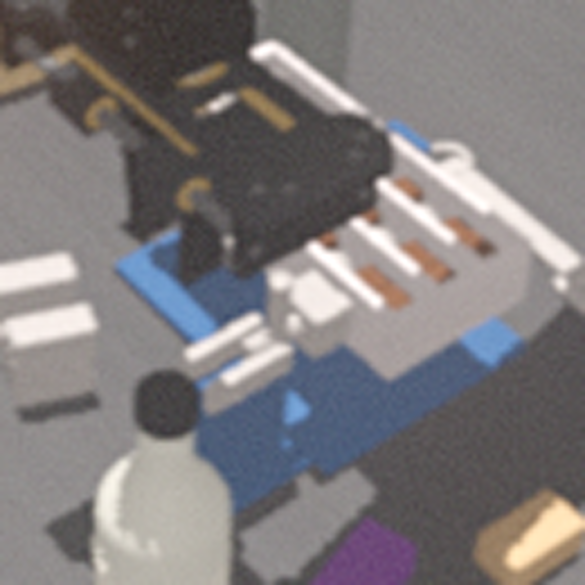

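View pics/w16.png

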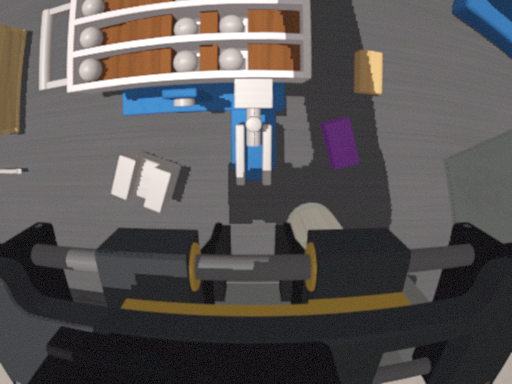

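{"fn": "apply_moves", "kwargs": {
  "series": [15, -1, 0, 0, 0, 0, 0, 30, -1, 0, 0, 0, 0, 0, 36, -1, 15, 0, 0, 0, 0, 36, -1, 35, 0, 0, 0, 0, 36, -1, 55, 0, 0, 0, 0, 36, -1, 70, 0, 0, 0, 0, 36, -1, 77, 0, 0, 0, 0, 36, -1, 78, 0, 0, 0, 0, 36, -1, 78, 0, 0, 0, 0, 36, -1, 78, 0, 0, 0, 0],
  "newtons": 20
}}

```text
time_s: 23.55
tool_pos: [0.63, 0.2242, 0.1177]
ee_rot: [3.141, 0.001, -3.14]
force: [-0.2, 1.0, 0.6]
grip_width: 0.0003
```

```bash
python3 - <<'E'
from h import *
import math
rel([0.612,0.2238,0.119],[math.pi,0,math.pi])
S=vision.camera("scene")
c=S; cv2.imwrite("pics/s17.png",cv2.resize(cv2.cvtColor(c["image"],cv2.COLOR_RGB2BGR)[180:310,220:350],None,fx=4.5,fy=4.5,interpolation=cv2.INTER_CUBIC))
E
```

```text
t 23.55 now [0.63   0.2242 0.1177] [ 3.141e+00  1.000e-03 -3.140e+00] F [-0.2  1.   0.6] w 0.0003
shift [18.  -0.4 -1.3] rot [0.0008 0.0014 0.0014]
```

View pics/s17.png

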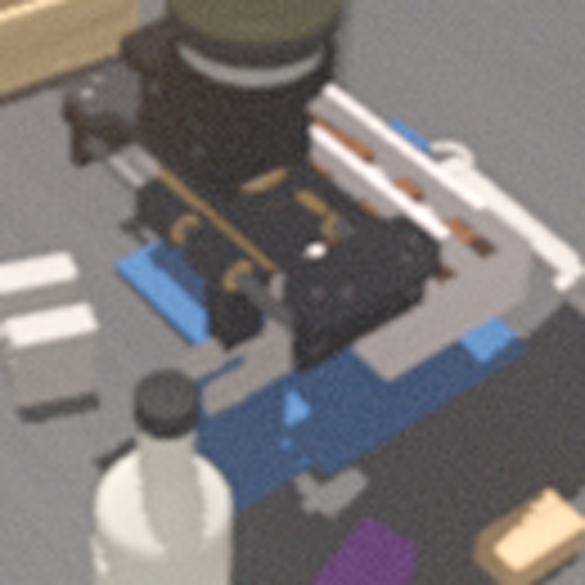

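Fingers are shut behind the knob; push in −x slowly, watching force.

{"fn": "apply_moves", "kwargs": {
  "series": [3, 0, 0, 0, 0, 0, 0, 6, 0, 0, 0, 0, 0, 0, 9, 0, 0, 0, 0, 0, 0, 11, 0, 0, 0, 0, 0, 0, 13, 0, 0, 0, 0, 0, 0, 13, 0, 0, 0, 0, 0, 0]
}}

```text
time_s: 24.1
tool_pos: [0.6168, 0.224, 0.1169]
ee_rot: [3.141, 0.001, -3.14]
force: [1.1, -0.1, -0.2]
grip_width: 0.0001
```

{"fn": "apply_moves", "kwargs": {
  "series": [1.5, 0, 0, 0, 0, 0, 0, 3, 0, 0, 0, 0, 0, 0, 4.5, 0, 0, 0, 0, 0, 0, 5, 0, 0, 0, 0, 0, 0, 5, 0, 0, 0, 0, 0, 0]
}}

```text
time_s: 24.52
tool_pos: [0.6163, 0.2239, 0.1172]
ee_rot: [3.14, 0.011, -3.141]
force: [12.3, 2.6, -7.3]
grip_width: 0.0005
```

{"fn": "apply_moves", "kwargs": {
  "series": [1, 0, 0, 0, 0, 0, 0, 2, 0, 0, 0, 0, 0, 0, 3, 0, 0, 0, 0, 0, 0, 4, 0, 0, 0, 0, 0, 0, 4, 0, 0, 0, 0, 0, 0]
}}

```text
time_s: 24.93
tool_pos: [0.616, 0.2239, 0.1174]
ee_rot: [3.139, 0.019, 3.141]
force: [22.1, 3.5, -13.4]
grip_width: 0.0004
```

```bash
python3 - <<'E'
from h import *
import math
rel([0.612,0.2238,0.119],[math.pi,0,math.pi])
c=vision.camera("wrist"); save(c,"w18.png")
S=vision.camera("scene")
c=S; cv2.imwrite("pics/s18.png",cv2.resize(cv2.cvtColor(c["image"],cv2.COLOR_RGB2BGR)[180:310,220:350],None,fx=4.5,fy=4.5,interpolation=cv2.INTER_CUBIC))
E
```

```text
t 24.93 now [0.616  0.2239 0.1174] [3.139 0.019 3.141] F [ 22.1   3.5 -13.4] w 0.0004
shift [ 3.9 -0.1 -1.6] rot [ 0.0023  0.0187 -0.0005]
```

View pics/w18.png

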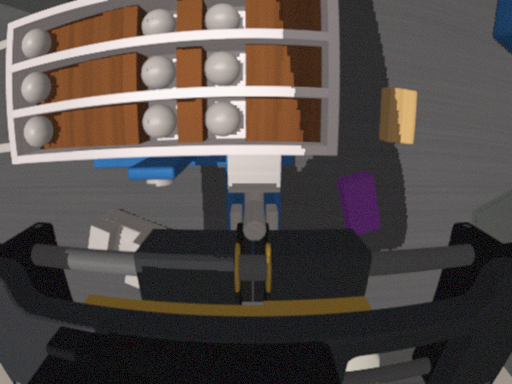

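View pics/s18.png

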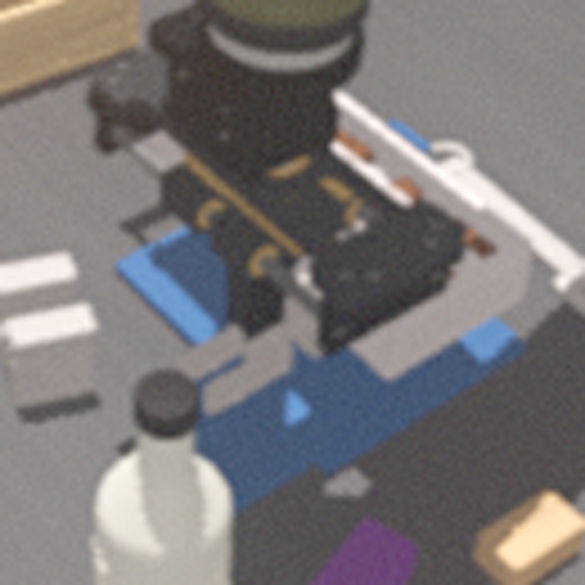

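{"fn": "apply_moves", "kwargs": {
  "series": [-6, 0, 0, 0, 0, 0, 0, -12, 0, 0, 0, 0, 0, 0, -12, 0, -20, 0, 0, 0, 0, -12, 0, -32, 0, 0, 0, 0.3, 0, 0, -32, 0, 0, 0, 0.3, 7, 0, -32, 0, 0, 0, 0.3, 7, 0, -32, 0, 0, 0, 0.3, 7, 0, -20, 0, 0, 0, 0.3, 7, 0, -8, 0, 0, 0, 0.3, 7, 0, 0, 0, 0, 0, 0.3, 7, 0, 0, 0, 0, 0, 0.02, 7, 0, 0, 0, 0, 0, 0.02],
  "newtons": 35
}}

```text
time_s: 26.03
tool_pos: [0.6, 0.2234, 0.1148]
ee_rot: [-3.14, -0.002, -3.141]
force: [-0.8, 0.2, 0.0]
grip_width: 0.019
```

{"fn": "apply_moves", "kwargs": {
  "series": [0, 0, 0, 0, 0, 0, 0.02, 0, 0, 0, 0, 0, 0, 0.02, 0, 0, 0, 0, 0, 0, 0.02]
}}

```text
time_s: 26.28
tool_pos: [0.6008, 0.2247, 0.1163]
ee_rot: [3.141, 0.0, -3.14]
force: [0.8, 2.2, -5.4]
grip_width: 0.0113
```

{"fn": "apply_moves", "kwargs": {
  "series": [-4, 0, 0, 0, 0, 0, 0.02, -8, 0, 0, 0, 0, 0, 0.02, -12, 0, 0, 0, 0, 0, 0.02, -16, 0, 0, 0, 0, 0, 0.02, -20, 0, 0, 0, 0, 0, 0.02, -24, 0, 0, 0, 0, 0, 0.02, -27, 0, 0, 0, 0, 0, 0.02, -30, 0, 0, 0, 0, 0, 0.02, -30, 0, 0, 0, 0, 0, 0.02]
}}

```text
time_s: 27.03
tool_pos: [0.6313, 0.2247, 0.1163]
ee_rot: [3.141, 0.001, -3.14]
force: [-0.9, 4.8, -5.3]
grip_width: 0.0106
```

{"fn": "apply_moves", "kwargs": {
  "series": [-1, 0, 0, 0, 0, 0, 0.02, -2, 0, 0, 0, 0, 0, 0.02, -3, 0, 0, 0, 0, 0, 0.02, -4, 0, 0, 0, 0, 0, 0.02, -4, 0, 0, 0, 0, 0, 0.02]
}}

```text
time_s: 27.45
tool_pos: [0.633, 0.2247, 0.1163]
ee_rot: [3.141, -0.004, -3.14]
force: [-6.9, 3.0, -0.6]
grip_width: 0.0108
```

```bash
python3 - <<'E'
from h import *
for nm in ("top","scene"):
    c=vision.camera(nm); save(c,nm+"19.png")
    K,R,t=c["mtx"],np.array(c["R"]),np.array(c["t"]); d=c["range_z"]; v,u=np.mgrid[0:384,0:512]
    W=(np.stack([(u-K[0,2])/K[0,0]*d,(v-K[1,2])/K[1,1]*d,d],-1)-t)@R
    q=W[(d>0)&(W[...,2]>.11)&(W[...,2]<.13)&(W[...,0]>0.59)&(W[...,0]<0.66)&(W[...,1]>0.195)&(W[...,1]<0.25)]
    if len(q)>3: print(nm,len(q),np.percentile(q,[3,50,97],axis=0).round(3).tolist())
E
```

```text
top 4 [[0.621, 0.229, 0.12], [0.622, 0.232, 0.12], [0.622, 0.234, 0.129]]
scene 88 [[0.626, 0.212, 0.11], [0.641, 0.235, 0.119], [0.645, 0.241, 0.129]]
```

{"fn": "apply_moves", "kwargs": {
  "series": [4, 0, 0, 0, 0, 0, 0.02, 8, 0, 0, 0, 0, 0, 0.02, 12, 0, 0, 0, 0, 0, 0.02, 16, 0, 0, 0, 0, 0, 0.02, 20, 0, 0, 0, 0, 0, 0.02, 24, 0, 0, 0, 0, 0, 0.02, 28, 0, 0, 0, 0, 0, 0.02, 31, 0, 0, 0, 0, 0, 0.02, 34, 0, 0, 0, 0, 0, 0.02, 36, 0, 0, 0, 0, 0, 0.02, 37, 0, 0, 0, 0, 0, 0.02, 37, 0, 0, 0, 0, 0, 0.02]
}}

```text
time_s: 28.55
tool_pos: [0.6006, 0.2246, 0.1164]
ee_rot: [3.14, 0.007, -3.14]
force: [6.0, 6.2, -11.5]
grip_width: 0.0107
```

{"fn": "apply_moves", "kwargs": {
  "series": [2, 0, 0, 0, 0, 0, 0.02, 3, 0, 0, 0, 0, 0, 0.02, 3, 0, 0, 0, 0, 0, 0.02, 0, 0, 0, 0, 0, 0, 0.02, -3, 0, 0, 0, 0, 0, 0.3, -3, 0, 0, 0, 0, 0, 0.3, -3, 0, 0, 0, 0, 0, 0.3, -3, 0, 0, 0, 0, 0, 0.3, -3, 0, -15, 0, 0, 0, 0.3, -3, 0, -45, 0, 0, 0, 0.3, -3, 0, -85, 0, 0, 0, 0.3, -3, 0, -120, 0, 0, 0, 0.3]
}}

```text
time_s: 29.55
tool_pos: [0.601, 0.2226, 0.2388]
ee_rot: [-3.141, 0.001, 3.142]
force: [0.6, 1.0, 0.1]
grip_width: 0.026
```

{"fn": "apply_moves", "kwargs": {
  "series": [-20, 20, -10, 0, 0, 0, 0.3, -30, 60, -10, 0, 0, 0, 0.3, -30, 100, -10, 0, 0, 0, 0.3, -30, 140, -10, 0, 0, 0, 0.3, -30, 150, -10, 0, 0, 0, 0.3, -30, 150, -10, 0, 0, 0, 0.3]
}}

```text
time_s: 30.05
tool_pos: [0.6287, 0.3794, 0.2458]
ee_rot: [3.14, -0.001, -3.133]
force: [-0.1, -0.1, -0.7]
grip_width: 0.0263
```

```bash
python3 - <<'E'
from h import *
print(bot.get_obs()["tool_pos"],bot.get_obs()["time_s"])
for nm in ("top","scene"):
    c=vision.camera(nm)
    K,R,t=c["mtx"],np.array(c["R"]),np.array(c["t"]); d=c["range_z"]; v,u=np.mgrid[0:384,0:512]
    W=(np.stack([(u-K[0,2])/K[0,0]*d,(v-K[1,2])/K[1,1]*d,d],-1)-t)@R
    q=W[(d>0)&(W[...,2]>.12)&(W[...,2]<.13)&(W[...,0]>0.58)&(W[...,0]<0.66)&(W[...,1]>0.195)&(W[...,1]<0.25)]
    if len(q)>3: print(nm,len(q),np.percentile(q,[3,50,97],axis=0).round(3).tolist())
    if nm=="top":
        for k in range(151,246,10):
            m=(u>=k)&(u<k+10)&(v>185)&(v<235)&(W[...,2]>0.098)&(W[...,2]<0.125); print(k,m.sum(),np.percentile(W[m][:,2],[50,75]).round(4) if m.sum() else 0)
    a=cv2.cvtColor(c["image"],cv2.COLOR_RGB2BGR); b=a[130:280,110:380] if nm=="top" else a[140:340,180:410]
    cv2.imwrite("pics/%s20.png"%nm,cv2.resize(b,None,fx=2.9,fy=2.9,interpolation=cv2.INTER_CUBIC))
E
```

```text
[0.62870016 0.37935233 0.24584299] 30.05
top 21 [[0.595, 0.217, 0.122], [0.599, 0.222, 0.125], [0.605, 0.227, 0.128]]
151 164 [0.1082 0.1101]
161 91 [0.1085 0.1106]
171 111 [0.1078 0.1101]
181 95 [0.1085 0.11  ]
191 102 [0.1077 0.1101]
201 109 [0.1079 0.1099]
211 93 [0.1084 0.1096]
221 94 [0.1088 0.1104]
231 257 [0.1043 0.1084]
241 167 [0.1076 0.1094]
scene 20 [[0.598, 0.219, 0.121], [0.602, 0.225, 0.122], [0.608, 0.231, 0.125]]
```

View pics/top20.png

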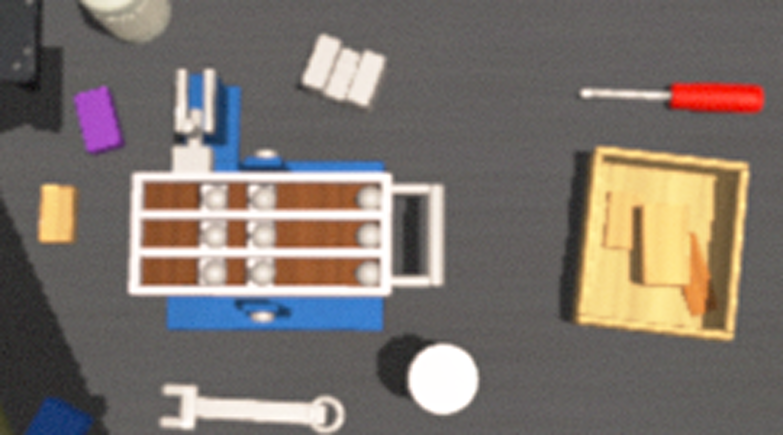

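View pics/scene20.png

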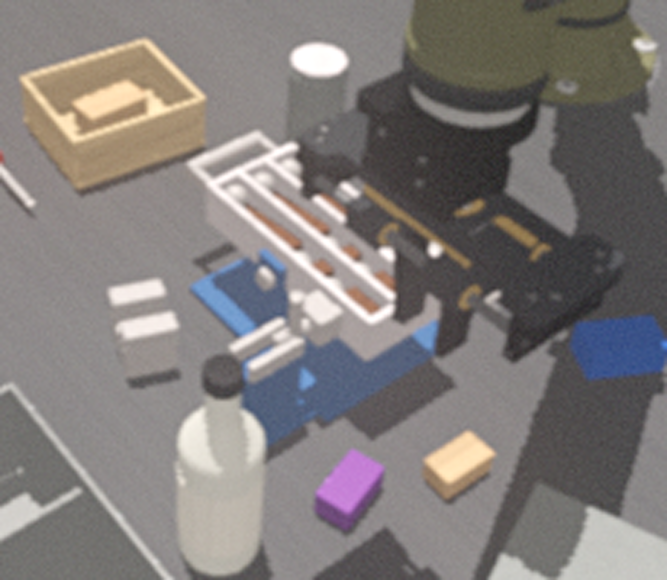

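{"fn": "apply_moves", "kwargs": {
  "series": [0, 0, 0, 0, 0, 0, 0.3, 0, 0, 0, 0, 0, 0, 0.3, 0, 0, 0, 0, 0, 0, 0.3, 0, 0, 0, 0, 0, 0, 0.3]
}}

```text
time_s: 30.48
tool_pos: [0.631, 0.3725, 0.2471]
ee_rot: [3.141, 0.001, 3.141]
force: [0.1, 0.1, -0.1]
grip_width: 0.0262
```

```bash
python3 - <<'E'
from h import *
print(bot.finish_job()); print(bot.get_obs()["time_s"])
E
```

```text
the job is handed in; nothing more can be done
None
the job is handed in; nothing more can be done
```

The job is finished and handed in at about 30.5 s of the 72 s allowed; no verdict was reported.

**What I did:**
1. Put the offcut from the board into the scrap crate.
2. Raised the channel end to about 0.31 rad, and all six pockets filled.
3. Tipped the board to about -0.21 rad, and the three spare balls rolled back into the channel.
4. Set the board level, then pushed the bolt home by its knob.

**Last checks:**
- **Balls:** the top picture shows six balls in the pockets and the three spares at the channel's end wall.
- **Board:** the rims stand at 108–109 mm along the whole length, so it is level to within my measurement.
- **Offcut and bystanders:** the offcut lies in the crate. The can, wrench, screwdriver, bottle and V-block look undisturbed in the pictures; I did not measure them again.
- **Robot:** the gripper is clear of everything.

**One disagreement:** the bolt first stopped hard after only 28 mm instead of 32 mm. I drew it back to its rear stop and measured 32 mm from there to the same forward stop. I concluded that it had started about 4 mm advanced and is now fully home, so I pushed it back to that stop. I measured this from arm position and force; the cameras could not confirm the rear stop because the fingers hid the knob.

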